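# Scan the formula and pack the feeding caddy

## Task

First turn the blue formula dispenser so that its raised tag squarely faces the reader's window, and let go of it standing upright in the middle of the reader's circle for a second. Then lift the caddy's cantilever tray fully over to its side, pack the dispenser and every spoon and lidded pot from the worktop into the compartment underneath (dispenser and pots standing upright on its floor, nothing above the rim), and lower the tray fully back down. Leave the mug and the bottle where they are.

Things in the scene. Friction and masses are not known exactly. Their poses are not given: they have to be found in the camera images.
- caddy: Fixed plywood box with a cantilever tray on top. Outer 292 (its x) x 182 (y) x 68 high, walls and floor 6 thick: compartment 280 x 170, its floor 6 and rim 68 above the worktop. Origin: centre of its underside at worktop level; z up. The tray swings up and over to the box's -y side (robot's right). Its aluminium arms run outside both x ends, 150 from the centre.
- tray_lift (a joint): Tray arm angle a, rad: 0 down on the box, 2.22 fully over beside its -y side (underside still 70 up). Tray stays level; from closed it shifts in the box's frame by y = 120(cos(0.46+a) - cos 0.46), z = 120(sin(0.46+a) - sin 0.46) mm: first mostly up, 67 up at the middle, 215 across in all. Past the middle (1.11) its weight (3 N) carries it slowly, damped, to that end and keeps it there.
- tray_handle (a point): Middle of the tray's bar: steel, 12 diameter, 112 long along the box's x, on two 10 mm posts 50 either side of the middle; tray down, it is 125 above the worktop over the box's centre. Tray 292 x 182 x 25 high, empty, floor 5 thick, with a thin clear divider 22 high under the bar; bar axis 55 above the tray's underside. Axes parallel to the box's.
- reader: Fixed white tag reader: base plate 170 x 130 x 5 thick (-65 to 105 in its x) with a grey circle 74 diameter at the origin, and a block 35 x 80 in plan, top 65 above the worktop, whose black window face stands at x = +60 and looks to -x over the circle. Origin: worktop level under the circle's centre; plate top at z = 5 mm. z up.
- reader_window (a point): Middle of the reader's window face, 60 along the reader's x from the circle's centre, 30 above the worktop.
- dispenser: Blue squat round formula dispenser standing on the reader's circle, 60 diameter, 50 high plus a 6 high rib on the cap; about 150 g. Origin: centre of its underside, z up. On its side at +x sits the tag, a raised white plate 14 wide, 22 high, 9 to 31 above the underside, 4 proud; the white rib on the cap runs from the centre to the tag's side.
- dispenser_tag (a point): Middle of the tag's face, 34 along the dispenser's x from its axis, 20 above its underside.
- spoon0: Baby spoon lying flat: black rubbery grip 80 long x 15 wide x 14 high (mm), then a steel neck and round steel bowl 30 across, 9 high; 130 long in all, 35 g. Origin under the middle of the grip, at its underside; x runs from grip to bowl (butt end at -40, bowl centre 75, far edge 90), z up. May be absent (None).
- spoon1: Baby spoon lying flat: black rubbery grip 80 long x 15 wide x 14 high (mm), then a steel neck and round steel bowl 30 across, 9 high; 130 long in all, 35 g. Origin under the middle of the grip, at its underside; x runs from grip to bowl (butt end at -40, bowl centre 75, far edge 90), z up. May be absent (None).
- spoon2: Baby spoon lying flat: black rubbery grip 80 long x 15 wide x 14 high (mm), then a steel neck and round steel bowl 30 across, 9 high; 130 long in all, 35 g. Origin under the middle of the grip, at its underside; x runs from grip to bowl (butt end at -40, bowl centre 75, far edge 90), z up. May be absent (None).
- spoon0_tip (a point): Bowl end of spoon0, 88 along its x, 5 above its underside.
- spoon1_tip (a point): Bowl end of spoon1, 88 along its x, 5 above its underside.
- spoon2_tip (a point): Bowl end of spoon2, 88 along its x, 5 above its underside.
- pot0: Lidded steel snack pot, upright cylinder 50 diameter, 42 high with a 52 wide white lid (the top 8 mm), about 120 g. Origin at the centre of its underside, z up. May be absent (None).
- pot1: Lidded steel snack pot, upright cylinder 50 diameter, 42 high with a 52 wide white lid (the top 8 mm), about 120 g. Origin at the centre of its underside, z up. May be absent (None).
- mug: Bystander: white ceramic mug 80 wide, 90 high, beyond the work. Origin at its underside.
- milk_bottle: Bystander: closed clear feeding bottle 60 wide, 150 high, beyond the work. Origin at its underside.
There are look-alikes about, which are no part of the job. What is shaped like the pot0 but green or pink is not meant.

How it is judged:
On the way, in this order (a step that is already met when the one before it is completed fails the run):
1. the dispenser stands released and upright on the reader's circle with its tag squarely facing the window (angle between the x axis of dispenser and the x axis of reader, either way round below 0.2 rad and horizontal distance between dispenser_tag and reader_window below 0.045 m and horizontal distance between dispenser and reader below 0.018 m and angle between dispenser's own z axis and vertical below 0.1 rad and height (world z) of dispenser below 0.009 m and contact force between the fingers and dispenser below 0.3 N and linear speed of dispenser below 0.03 m/s), for 0.5 s.
2. the tray is lifted fully over to the side (value of joint tray_lift above 2.05 rad), for 0.2 s.
3. the dispenser and every present spoon and pot lie in the compartment with the tray still open (x of pot0 in the frame of caddy between -0.13 and 0.13 m and y of pot0 in the frame of caddy between -0.08 and 0.08 m and z of pot0 in the frame of caddy between 0 and 0.02 m and angle between each of pot0, pot1, dispenser's own z axis and vertical below 0.2 rad and x of pot1 in the frame of caddy between -0.13 and 0.13 m and y of pot1 in the frame of caddy between -0.08 and 0.08 m and z of pot1 in the frame of caddy between 0 and 0.02 m and x of dispenser in the frame of caddy between -0.13 and 0.13 m and y of dispenser in the frame of caddy between -0.08 and 0.08 m and z of dispenser in the frame of caddy between 0 and 0.02 m and x of spoon0 in the frame of caddy between -0.14 and 0.14 m and y of spoon0 in the frame of caddy between -0.085 and 0.085 m and z of spoon0 in the frame of caddy between -0.01 and 0.055 m and x of spoon0_tip in the frame of caddy between -0.145 and 0.145 m and y of spoon0_tip in the frame of caddy between -0.09 and 0.09 m and z of spoon0_tip in the frame of caddy between -0.01 and 0.062 m and x of spoon1 in the frame of caddy between -0.14 and 0.14 m and y of spoon1 in the frame of caddy between -0.085 and 0.085 m and z of spoon1 in the frame of caddy between -0.01 and 0.055 m and x of spoon1_tip in the frame of caddy between -0.145 and 0.145 m and y of spoon1_tip in the frame of caddy between -0.09 and 0.09 m and z of spoon1_tip in the frame of caddy between -0.01 and 0.062 m and x of spoon2 in the frame of caddy between -0.14 and 0.14 m and y of spoon2 in the frame of caddy between -0.085 and 0.085 m and z of spoon2 in the frame of caddy between -0.01 and 0.055 m and x of spoon2_tip in the frame of caddy between -0.145 and 0.145 m and y of spoon2_tip in the frame of caddy between -0.09 and 0.09 m and z of spoon2_tip in the frame of caddy between -0.01 and 0.062 m and value of joint tray_lift above 1.9 rad), for 0.3 s.
4. the tray is fully down again (value of joint tray_lift below 0.06 rad), for 0.2 s.
At the end, for the whole second after the job is handed in: Dispenser and every present spoon and pot rest inside the compartment below the rim, dispenser and pots on its floor, upright within 0.2 rad; tray down within 0.06 rad. At the scan: released 0.5 s, within 18 mm of the circle, tag facing within 0.2 rad. Tray was over beyond 2.05 rad (x of pot0 in the frame of caddy between -0.13 and 0.13 m and y of pot0 in the frame of caddy between -0.08 and 0.08 m and z of pot0 in the frame of caddy between 0 and 0.02 m and angle between each of pot0, pot1, dispenser's own z axis and vertical below 0.2 rad and x of pot1 in the frame of caddy between -0.13 and 0.13 m and y of pot1 in the frame of caddy between -0.08 and 0.08 m and z of pot1 in the frame of caddy between 0 and 0.02 m and x of dispenser in the frame of caddy between -0.13 and 0.13 m and y of dispenser in the frame of caddy between -0.08 and 0.08 m and z of dispenser in the frame of caddy between 0 and 0.02 m and x of spoon0 in the frame of caddy between -0.14 and 0.14 m and y of spoon0 in the frame of caddy between -0.085 and 0.085 m and z of spoon0 in the frame of caddy between -0.01 and 0.055 m and x of spoon0_tip in the frame of caddy between -0.145 and 0.145 m and y of spoon0_tip in the frame of caddy between -0.09 and 0.09 m and z of spoon0_tip in the frame of caddy between -0.01 and 0.062 m and x of spoon1 in the frame of caddy between -0.14 and 0.14 m and y of spoon1 in the frame of caddy between -0.085 and 0.085 m and z of spoon1 in the frame of caddy between -0.01 and 0.055 m and x of spoon1_tip in the frame of caddy between -0.145 and 0.145 m and y of spoon1_tip in the frame of caddy between -0.09 and 0.09 m and z of spoon1_tip in the frame of caddy between -0.01 and 0.062 m and x of spoon2 in the frame of caddy between -0.14 and 0.14 m and y of spoon2 in the frame of caddy between -0.085 and 0.085 m and z of spoon2 in the frame of caddy between -0.01 and 0.055 m and x of spoon2_tip in the frame of caddy between -0.145 and 0.145 m and y of spoon2_tip in the frame of caddy between -0.09 and 0.09 m and z of spoon2_tip in the frame of caddy between -0.01 and 0.062 m and value of joint tray_lift below 0.06 rad and linear speed of each of spoon0, spoon1, spoon2, pot0, pot1, dispenser below 0.03 m/s); the robot touches nothing.
It fails at once if the mug is displaced by more than 30 mm (distance of mug from where it was at the start of the episode above 0.03 m).
It fails at once if the milk bottle is displaced by more than 30 mm (distance of milk_bottle from where it was at the start of the episode above 0.03 m).
Of spoon0, spoon1, spoon2, pot0, pot1 only 3 to 4 are there at a start; the rules pass over those that are not, and their reading is None.
At some moment in a run one of spoon0, spoon1, spoon2, pot0, pot1, dispenser may be knocked a few centimetres aside while the robot is not near it.
Once in a run the grip may slacken for a moment while it holds something.
It also fails if it takes over 210 s, if anything falls off the work surface, if the arm or the gripper's body presses on something with over 40 N, if the wrist force passes 120 N, or if a joint passes its speed limit or range.

## Robot

A 6-joint arm with a two-finger parallel gripper is mounted at the origin on the work surface. World frame = base frame: x ahead of the robot, y to its left, z up, the work surface at z = 0. Lengths are in m, angles in rad, forces in N, time in s.
With the tool pointing down it reaches from about 0.35 to 0.85 m from the base axis. Payload 8.1 kg.
Tool frame: the origin (TCP) lies at the very end of the fingers, on their centre line; the grasp point (between the pads) lies 19 mm behind it; z points along the fingers, y is the line along which they close (so a half turn about z gives the same grasp; the last joint's range is limited). The gripper opens to 93 mm and grips with 3 to 60 N. Pads are 15 mm wide; open, the fingers measure 128 mm over their backs; the gripper's body (75 mm by 188 mm) begins 65 mm behind the grasp point.
Start: joints at [-1.276, 0.13, 1.488, -0, 1.523, -0.085], TCP at [0.222, -0.557, 0.219] pointing down, gripper open.
Joint ranges: [-2.96, 2.96], [-0.89, 2.26], [0.02, 2.5], [-1.34, 4.48], [0, 2.73], [-2.66, 2.66]. Speed limits (rad/s): [2.39, 2.39, 2.79, 3.14, 3.14, 3.14].

## Interface

Orientations are given as a rotation vector (axis times angle).
In Python, from plant import read_state, eyes, workorder gives the robot as it stands. The module is installed in compiled form; this text tells all that it offers.
- The arm moves only by the tool play_rows, never from a script. Its argument "targets" is one flat list of numbers, 4 for each row, row after row: the shift along the tool's x, y, z in cm, then the turn about the tool's z in degrees. In form: [dx, dy, dz, roll, dx, dy, dz, roll, ...]. A call has 1 to 8 rows; each row is the pose to reach, as a shift and turn from the pose commanded when the call began, along the tool's axes at that moment; what a row does not reach only later rows make up. A row lasts 1/12 s, in which the tool goes at most 41.7 mm and 7.16 degrees, less where a joint would pass 70% of its speed; a pose out of reach is approached as far as the arm can. A call with a gripper value outside its range is refused whole. "grip" is the finger opening in cm, from 0 to 9.3, set as the call begins (left out, the last holds). The fingers move at their own pace and stop on an object; "grip_force" is the grip in N (left out, the last holds). Time passes only in rows, so rows that repeat a pose let the fingers close. It gives the time, the measured TCP pose, the force, the opening and the grip force at its end, in the units of the state.
- read_state(): the state, without advancing time (a new reading comes with each control period).
- eyes.read_camera(name): name is "scene" or "side" or "wrist"; returns a dict with "image" (384x512x3 uint8, red, green, blue), "vfov" (degrees; the focal length in pixels is half the picture's height over the tangent of half this angle, whatever the lens; pixels are square), "cx", "cy" (the principal point, pixels), "k1" (the pictures are not rectified: a ray, as slopes to the right and down, at radius r is drawn at 1 + k1 r^2 times it, then the intrinsics apply), "cam_to_world" (4x4, takes a point from camera to world coordinates); the wrist camera has in their place "T_tool_cam" (4x4, takes a point from camera to tool coordinates, whose origin is the TCP and whose axes are the flange's). Camera axes: x right, y up, looking along -z (the intrinsics and any distortion apply to the point x, -y, -z); pixel columns grow to the right and rows downward; lengths in m; the calibration is good to about 2 mm. A picture is of the moment at which its call begins: read the wrist's pose just before it. There is no depth.
- workorder.close_job(): hands the job in; it is judged then, once.
The state is a dict: "t": time; "q": joint angles; "dq": joint speeds; "joint_torque": joint torques, N m; "tool_pos": TCP position; "orientation": TCP orientation; "force": force on the tool from outside, world axes, zero at the start; "wrist_torque": the same for the moment, N m; "opening": finger opening in m; "gripper_force": force on a finger pad.
Only numpy, scipy, OpenCV 4.12 (cv2) and the standard library are available. Lean on these libraries where they do the work, as an engineer would, in place of code of your own. Each camera call takes 0.05 s, during which the arm holds its last target. There are 200 camera calls.

## Working session

There is one attempt and no reset: what is moved stays moved. The work goes in short steps, Python scripts to look and compute and a tool call to move; the robot and the scene stay as the last step left them, time stands still between calls to the robot, and variables do not carry over. Pictures are saved under pics/ and viewed, at most 14 in all, crops included, and the job is handed in when it is done.

Besides the shell and the picture viewer there is one more tool, called after "Request:" as name(argument=value, ...), one argument or row to a line, values as JSON. play_rows: Moves the arm, as the interface text tells. Its arguments: {"type":"object","properties":{"targets":{"type":"array"},"grip":{"type":"number"},"grip_force":{"type":"number"}},"required":["targets"]}

```bash
mkdir -p pics
cat > h.py <<'E'
import numpy as np, cv2, json
from scipy.spatial.transform import Rotation as R
from plant import read_state, eyes, workorder
def T_tool(s):
    T=np.eye(4);T[:3,:3]=R.from_rotvec(s['orientation']).as_matrix();T[:3,3]=s['tool_pos'];return T
def snap(name,fn=None):
    s=read_state();c=eyes.read_camera(name)
    M=np.array(c['cam_to_world']) if 'cam_to_world' in c else T_tool(s)@np.array(c['T_tool_cam'])
    if fn: cv2.imwrite('pics/'+fn+'.png',c['image'][:,:,::-1])
    d=dict(M=M.tolist(),vfov=c['vfov'],cx=c['cx'],cy=c['cy'],k1=c['k1'])
    if fn: json.dump(d,open('pics/'+fn+'.json','w'))
    return c['image'],d
def load(fn): return json.load(open('pics/'+fn+'.json'))
def ray(d,u,v):
    f=192/np.tan(np.radians(d['vfov'])/2)
    x=(u-d['cx'])/f;y=(v-d['cy'])/f;xd,yd=x,y
    for _ in range(30):
        k=1+d['k1']*(x*x+y*y);x,y=xd/k,yd/k
    M=np.array(d['M']);return M[:3,3],M[:3,:3]@np.array([x,-y,-1])
def p2w(d,u,v,z):
    o,r=ray(d,u,v);return o+r*(z-o[2])/r[2]
def w2p(d,P):
    f=192/np.tan(np.radians(d['vfov'])/2)
    M=np.array(d['M']);p=M[:3,:3].T@(np.array(P)-M[:3,3]);x,y=p[0]/-p[2],-p[1]/-p[2];k=1+d['k1']*(x*x+y*y)
    return d['cx']+f*x*k,d['cy']+f*y*k
def mv(P,yaw=None):
    """shift in tool axes(cm) from present to world TCP P; roll deg to make tool-y direction at world yaw (deg, mod 180)"""
    s=read_state();T=T_tool(s);d=T[:3,:3].T@(np.array(P)-T[:3,3])*100
    ty=T[:3,1];a=np.degrees(np.arctan2(ty[1],ty[0]));r=0
    if yaw is not None: r=-((yaw-a+90)%180-90)
    print('d',d.round(2),'roll',round(r,1),'yaw now',round(a,1),'q6',np.round(s['q'][5],2),'t',s['t'])
E
python3 - <<'E'
from h import *
for n in('scene','side','wrist'):
    im,d=snap(n,n+'0');print(n,d['vfov'],d['k1'],np.round(d['M'],2).tolist())
    cv2.imwrite(f'pics/{n}0b.png',cv2.resize(im[:,:,::-1],(800,600),interpolation=cv2.INTER_CUBIC))
s=read_state();print(s['tool_pos'],T_tool(s)[:3,:3].round(3).tolist(),s['force'],s['opening'])
E
```

```text
scene 53.08556536877484 -0.08546150611543603 [[0.31, -0.81, 0.5, 0.95], [0.95, 0.27, -0.15, 0.03], [-0.01, 0.52, 0.86, 0.78], [0.0, 0.0, 0.0, 1.0]]
side 43.027337520374196 -0.19184041822220294 [[0.99, 0.04, -0.1, 0.47], [-0.1, 0.58, -0.81, -0.68], [0.02, 0.81, 0.58, 0.68], [0.0, 0.0, 0.0, 1.0]]
wrist 71.6774296817162 -0.013414694260352343 [[0.37, 0.89, 0.25, 0.29], [-0.93, 0.36, 0.1, -0.53], [-0.0, -0.27, 0.96, 0.38], [0.0, 0.0, 0.0, 1.0]]
[ 0.22234504 -0.55681789  0.21783657] [[0.929, 0.371, -0.0], [0.371, -0.929, 0.001], [0.0, -0.001, -1.0]] [ 0.05245931 -0.44354539 -0.04036368] 0.09302257958229193
```

View pics/scene0b.png

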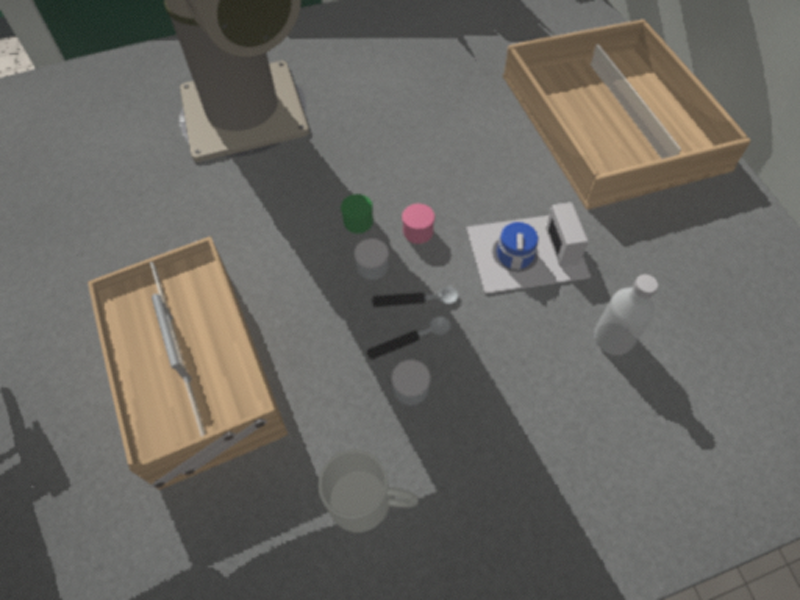

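View pics/side0b.png

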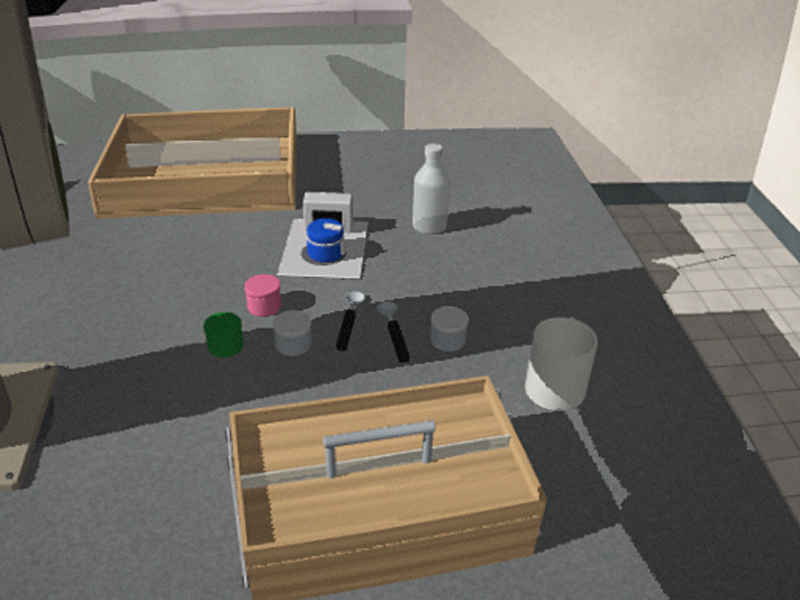

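The scene shows two steel pots (scene 372,258 and 411,382), which fit the description. The green (357,213) and pink (418,224) ones are look-alikes. There are two spoons (grips at 398,299 and 393,344), the dispenser (518,243), and the caddy with the handle bar at left (168,330). The wooden box at upper right has no handle bar, so it is not the caddy.

Run:
```python
from h import *
sc,sd=load('scene0'),load('side0');k=512/800
def s(n,z,a,b=None):
    print(n,p2w(sc,a[0]*k,a[1]*k,z).round(3)[:2], p2w(sd,b[0]*k,b[1]*k,z).round(3)[:2] if b else '')
s('potA',.042,(372,251),(293,320)); s('potB',.042,(411,374),(449,317))
s('green',.042,(357,205),(223,322)); s('pink',.042,(418,216),(263,284))
s('disp',.050,(519,233),(325,232)); s('rib end',.055,(519,246),(340,227));s('rib in',.055,(519,234),(326,229))
s('sp A butt',.012,(374,300),(342,348)); s('spA gripend',.012,(423,298),(350,312)); s('spA bowl',.006,(449,295),(355,298))
s('sp B butt',.012,(370,353),(404,359)); s('spB gripend',.012,(417,335),(393,322)); s('spB bowl',.006,(439,326),(387,309))
s('bar e1',.125,(158,296),(330,441)); s('bar e2',.125,(178,366),(433,428))
s('tray c1',.095,(90,283),(231,412)); s('c2',.095,(212,240),(488,379)); s('c3',.095,(278,416),(541,492)); s('c4',.095,(135,472),(247,548))
s('mug',.09,(355,468),(563,335)); s('bottle',0.15,(646,284),(433,149))
s('plate c',.005,(467,226),(302,222)); s('plate',.005,(487,292),(280,274)); s('plate',.005,(588,277),(361,276)); s('plate',.005,(545,215),(367,223))
```

```text
potA [0.43  0.136] [0.432 0.138]
potB [0.641 0.129] [0.644 0.129]
green [0.336 0.139] [0.337 0.141]
pink [0.388 0.224] [0.388 0.226]
disp [0.474 0.358] [0.481 0.35 ]
rib end [0.5   0.346] [0.505 0.355]
rib in [0.479 0.355] [0.483 0.351]
sp A butt [0.497 0.118] [0.496 0.111]
spA gripend [0.516 0.189] [0.511 0.19 ]
spA bowl [0.52  0.229] [0.521 0.231]
sp B butt [0.579 0.088] [0.577 0.082]
spB gripend [0.573 0.16 ] [0.571 0.162]
spB bowl [0.566 0.197] [0.566 0.201]
bar e1 [ 0.469 -0.163] [ 0.474 -0.164]
bar e2 [ 0.578 -0.15 ] [ 0.577 -0.154]
tray c1 [ 0.393 -0.264] [ 0.369 -0.086]
c2 [ 0.375 -0.086] [ 0.656 -0.056]
c3 [ 0.666 -0.049] [ 0.676 -0.222]
c4 [ 0.683 -0.225] [ 0.394 -0.263]
mug [0.754 0.023] [0.767 0.021]
bottle [0.664 0.433] [0.66  0.431]
plate c [0.405 0.303] [0.443 0.46 ]
plate [0.533 0.286] [0.408 0.304]
plate [0.557 0.446] [0.534 0.289]
plate [0.424 0.434] [0.554 0.448]
```

Run:
```python
import cv2
a=cv2.imread('pics/scene0.png')[125:195,285:385];b=cv2.imread('pics/side0.png')[115:185,165:265]
cv2.imwrite('pics/z1.png',cv2.resize(cv2.hconcat([a,b]),(800,280),interpolation=cv2.INTER_CUBIC))
```

```text
(no output)
```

View pics/z1.png

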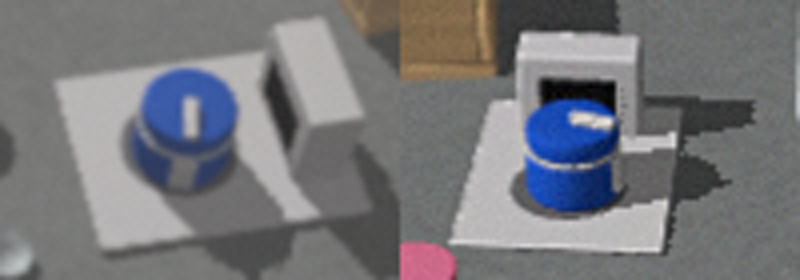

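The crop shows the dispenser on the circle, with the tag and rib pointing roughly world +x. The window lies towards +y. I refine the rib and plate angles next and move above.

Run:
```python
from h import *
sc,sd=load('scene0'),load('side0')
def cs(x,y): return p2w(sc,285+x/4,125+y/4,Z)[:2]
def cd(x,y): return p2w(sd,165+(x-400)/4,115+y/4,Z)[:2]
Z=.061
for f,a,b in((cs,(191,97),(191,136)),(cd,(569,116),(612,123))):
    A,B=f(*a),f(*b);d=B-A;print('rib',A.round(3),B.round(3),np.degrees(np.arctan2(d[1],d[0])))
Z=.055;print('cap',cs(189,107),cd(571,128))
Z=.005
for f,p in((cs,[(55,80),(102,251),(370,212)]),(cd,[(450,242),(662,253),(678,108),(497,100)])): print([f(*q).round(3).tolist() for q in p])
mv([.477,.355,.20],38)
```

```text
rib [0.482 0.354] [0.508 0.342] -23.814079798587297
rib [0.48  0.353] [0.506 0.343] -21.51680617163962
cap [0.48471851 0.35249238] [0.48058877 0.34870622]
[[0.406, 0.302], [0.534, 0.283], [0.56, 0.448]]
[[0.404, 0.304], [0.532, 0.282], [0.554, 0.452], [0.432, 0.472]]
d [ 57.46 -75.24   1.9 ] roll 73.8 yaw now -68.2 q6 -0.09 t 0.15
```

Request:
play_rows(
  targets=[19, -17, 0, 0, 19, -17, 0, 0, 19, -17, 0, 0, 19, -17, 0, 0, 19, -17, 0, 0, 19, -17, 0, 0, 19, -17, 0, 0, 19, -17, 0, 0],
  grip=8.0,
)

```text
t: 0.82
tool_pos: [0.337, -0.3268, 0.2187]
orientation: [3.084, 0.599, 0.001]
force: [-0.7, 0.1, 1.0]
opening: 0.0799
gripper_force: 0.0
```

Request:
play_rows(
  targets=[19, -17, 0, 0, 19, -17, 0, 0, 19, -17, 0, 0, 19, -17, 0, 0, 19, -17, 0, 0, 19, -17, 0, 0, 19, -17, 0, 0, 19, -17, 0, 0],
)

```text
t: 1.48
tool_pos: [0.45, -0.0996, 0.2184]
orientation: [-3.084, -0.598, 0.001]
force: [0.5, -0.4, 0.4]
opening: 0.0798
gripper_force: 0.0
```

Request:
play_rows(
  targets=[10, -20, 0, 40, 10, -20, 0, 40, 10, -20, 0, 40, 10, -20, 0, 40, 10, -20, 0, 40, 10, -20, 0, 40, 10, -20, 0, 40, 10, -20, 0, 40],
)

```text
t: 2.15
tool_pos: [0.4685, 0.1223, 0.2184]
orientation: [3.101, -0.501, -0.001]
force: [-0.3, -0.1, 0.3]
opening: 0.0801
gripper_force: 0.0
```

Run:
```python
from h import *
mv([.478,.355,.20],30)
```

```text
d [ -6.42 -22.39   1.83] roll 41.6 yaw now -108.4 q6 2.04 t 2.15
```

```bash
cat >> h.py <<'E'
def mv(P,yaw=None,half=0):
    s=read_state();T=T_tool(s);d=T[:3,:3].T@(np.array(P)-T[:3,3])*100
    ty=T[:3,1];a=np.degrees(np.arctan2(ty[1],ty[0]));r=0
    q1=np.degrees(np.arctan2(P[1],P[0]))
    if yaw is not None:
        q6=(q1-yaw+90)%180-90+180*half
        r=q6-np.degrees(s['q'][5])+np.degrees(s['q'][0])-q1
    print('d',d.round(2),'roll',round(r,1),'yaw now',round(a,1),'q6',np.round(s['q'][5],2),'tcp',s['tool_pos'].round(4),'open',round(s['opening'],4),'t',round(s['t'],1))
E
python3 - <<'E'
from h import *
mv([.478,.355,.20],30)
E
```

```text
d [ -6.42 -22.39   1.83] roll -138.4 yaw now -108.4 q6 2.04 tcp [0.4685 0.1223 0.2184] open 0.0801 t 2.1
```

Request:
play_rows(
  targets=[-6, -22, 1.5, -60, -6, -22, 1.5, -60, -6, -22, 1.5, -60, -6, -22, 1.5, -60, -6, -22, 1.5, -60, -6, -22, 1.5, -60, -6, -22, 1.5, -60, -6, -22, 1.5, -57],
)

```text
t: 2.82
tool_pos: [0.4814, 0.3483, 0.2027]
orientation: [2.958, 1.054, -0.002]
force: [-0.5, -0.3, 0.1]
opening: 0.08
gripper_force: 0.0
```

Run:
```python
from h import *
mv([.478,.355,.20],30)
```

```text
d [ 0.16 -0.74  0.27] roll -80.8 yaw now -50.8 q6 1.43 tcp [0.4814 0.3483 0.2027] open 0.08 t 2.8
```

Request:
play_rows(
  targets=[0, -0.7, 0, -50, 0, -0.7, 0, -50, 0, -0.7, 0, -50, 0, -0.7, 0, -50, 0, -0.7, 0, -50, 0, -0.7, 0, -50, 0, -0.7, 0, -50, 0, -0.7, 0, -50],
)

```text
t: 3.48
tool_pos: [0.4775, 0.3524, 0.2034]
orientation: [2.239, 2.202, -0.001]
force: [-0.6, -0.3, -0.1]
opening: 0.08
gripper_force: 0.0
```

Request:
play_rows(
  targets=[0, 0, 0, -31, 0, 0, 0, -31, 0, 0, 0, -31, 0, 0, 0, -31, 0, 0, 0, -31, 0, 0, 0, -31],
)

```text
t: 3.98
tool_pos: [0.4769, 0.3534, 0.2035]
orientation: [1.58, 2.715, -0.001]
force: [-0.9, -0.4, 0.1]
opening: 0.0804
gripper_force: 0.0
```

Run:
```python
from h import *
im,d=snap('wrist','w1')
cv2.imwrite('pics/w1b.png',cv2.resize(im[:,:,::-1],(800,600),interpolation=cv2.INTER_CUBIC))
mv([.478,.355,.20],30)
for P in([.478,.357,.005],[.48,.352,.055]): print(w2p(d,P))
```

```text
d [0.06 0.18 0.35] roll -0.6 yaw now 29.5 q6 0.04 tcp [0.4767 0.3536 0.2035] open 0.0801 t 4.0
(np.float64(257.0497480945582), np.float64(173.9536900792123))
(np.float64(256.64968372560725), np.float64(186.47769351868155))
```

View pics/w1b.png

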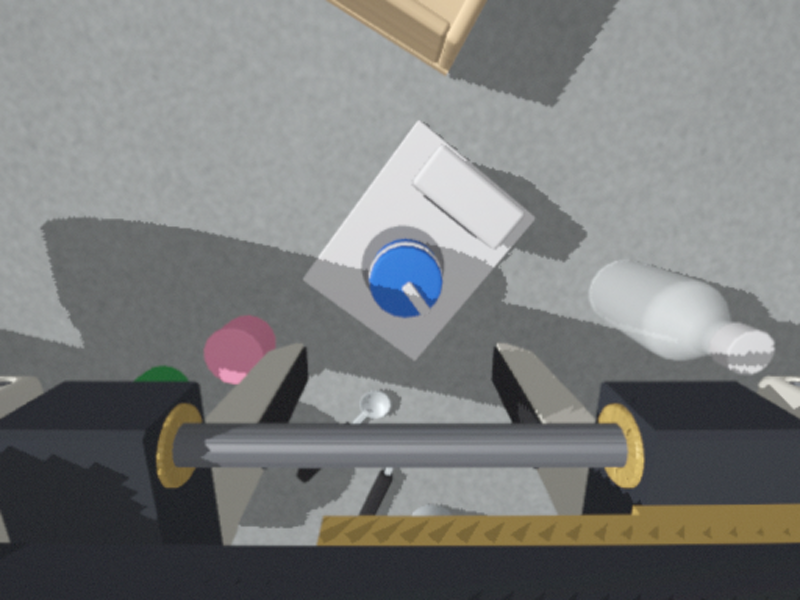

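The wrist view shows the dispenser cap at (406,280), the rib pointing to (428,310), and plate corners at (420,121), (304,279), (415,361), (534,216).

Run:
```python
from h import *
d=load('w1');k=512/800
g=lambda u,v,z:p2w(d,u*k,v*k,z)[:2]
C=[g(*c,.005) for c in((304,279),(415,361),(534,216),(420,121))];print(np.round(C,3))
x=(C[3]-C[0]+C[2]-C[1]);a=np.arctan2(x[1],x[0]);print('reader yaw',np.degrees(a),'len',np.linalg.norm(x)/2,np.linalg.norm(C[1]-C[0]))
u=x/np.linalg.norm(x);print('origin',np.mean(C,0)-.02*u)
print('block top near',g(414,183,.065),g(495,248,.065),'shadow circle')
print('cap',g(406,280,.055));r=g(428,310,.061)-g(406,285,.061);print('rib',g(406,285,.061),g(428,310,.061),np.degrees(np.arctan2(r[1],r[0])))
for w in((sd:=load('side0')),):
  P=.0
print(w2p(d,[.478,.355,.055]))
```

```text
[[0.405 0.308]
 [0.532 0.289]
 [0.553 0.456]
 [0.429 0.473]]
reader yaw 82.28359386542019 len 0.16777412949727738 0.1280392903427597
origin [0.47698382 0.36156273]
block top near [0.44762144 0.42715178] [0.52241055 0.41685717] shadow circle
cap [0.47885507 0.36179043]
rib [0.48004655 0.35953407] [0.50475714 0.35072466] -19.621323151576632
(np.float64(256.44339338115685), np.float64(183.60641532348723))
```

Run:
```python
from h import *
mv([.4785,.3605,.022],31)
```

```text
d [ 0.52  0.5  18.15] roll -1.6 yaw now 29.5 q6 0.04 tcp [0.4767 0.3536 0.2035] open 0.0801 t 4.0
```

Request:
play_rows(
  targets=[0.5, 0.5, 4, -1.6, 0.5, 0.5, 8, -1.6, 0.5, 0.5, 11, -1.6, 0.5, 0.5, 13, -1.6, 0.5, 0.5, 15, -1.6, 0.5, 0.5, 16.7, -1.6, 0.5, 0.5, 18.1, -1.6, 0.5, 0.5, 18.1, -1.6],
)

```text
t: 4.7
tool_pos: [0.4757, 0.36, 0.019]
orientation: [-1.542, -2.735, 0.008]
force: [-0.5, -0.0, -0.4]
opening: 0.08
gripper_force: 0.0
```

Request:
play_rows(
  targets=[0, 0, 0, 0, 0, 0, 0, 0, 0, 0, 0, 0, 0, 0, 0, 0, 0, 0, 0, 0, 0, 0, 0, 0],
  grip=5.0,
  grip_force=15,
)

```text
t: 5.2
tool_pos: [0.4784, 0.3628, 0.0243]
orientation: [1.538, 2.738, 0.003]
force: [-1.5, -1.6, 6.8]
opening: 0.0597
gripper_force: 15.0
```

Request:
play_rows(
  targets=[0, 0, -0.5, 0, 0, 0, -0.5, -6, 0, 0, -0.5, -12, 0, 0, -0.5, -18, 0, 0, -0.5, -25, 0, 0, -0.5, -32, 0, 0, -0.5, -39, 0, 0, -0.5, -46],
)

```text
t: 5.87
tool_pos: [0.4771, 0.3622, 0.0277]
orientation: [-0.336, -3.123, 0.0]
force: [-0.4, -0.1, -2.6]
opening: 0.0597
gripper_force: 15.0
```

Request:
play_rows(
  targets=[0, 0, 0, -7, 0, 0, 0, -14, 0, 0, 0, -21, 0, 0, 0, -28, 0, 0, 0, -35, 0, 0, 0, -42, 0, 0, 0, -49, 0, 0, 0, -56],
)

```text
t: 6.53
tool_pos: [0.4771, 0.3622, 0.0277]
orientation: [1.169, -2.915, 0.0]
force: [-0.1, -0.0, -2.0]
opening: 0.0596
gripper_force: 15.0
```

Run:
```python
from h import *
im,d=snap('wrist','w2')
cv2.imwrite('pics/w2b.png',cv2.resize(im[:,:,::-1],(800,600),interpolation=cv2.INTER_CUBIC))
im,d=snap('side','s2')
cv2.imwrite('pics/s2b.png',cv2.resize(im[90:200,140:280,::-1],(763,600),interpolation=cv2.INTER_CUBIC))
mv([.477,.361,.024]);print(read_state()['force'])
```

```text
d [ 0.1  -0.07  0.37] roll 0 yaw now 133.5 q6 -1.77 tcp [0.4772 0.3622 0.0277] open 0.0597 t 6.6
[ 0.03479807 -0.34444149 -1.58673853]
```

View pics/w2b.png

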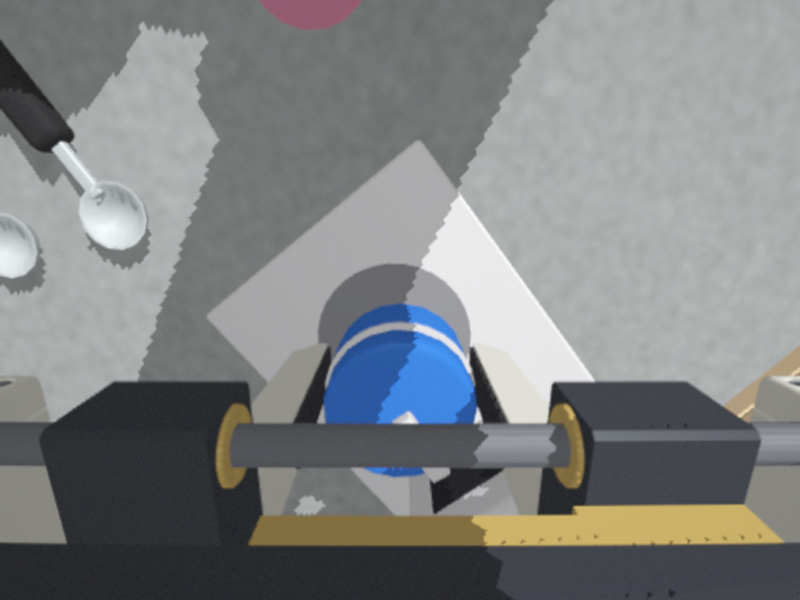

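The wrist view shows the dispenser between the fingers. The rib runs from (405,415) to about (440,478), towards the window. Plate corners are at (420,141) and (207,317).

Run:
```python
from h import *
d=load('w2');k=512/800
g=lambda u,v,z:p2w(d,u*k,v*k,z)[:2]
print('corners',g(420,141,.005),g(207,317,.005),'circle L/R/top',g(318,333,.005),g(470,333,.005),g(397,263,.005))
print('edge pt',g(595,380,.005))
r=g(438,478,.065)-g(405,415,.065);print('rib',np.degrees(np.arctan2(r[1],r[0])))
print('cap L R',g(324,395,.059),g(477,395,.059))
```

```text
corners [0.40355667 0.30762654] [0.52981822 0.2894254 ] circle L/R/top [0.49928811 0.33296855] [0.44875623 0.38576615] [0.44838685 0.33688628]
edge pt [0.42279969 0.44890029]
rib 68.86547357681228
cap L R [0.49378649 0.34443543] [0.45589801 0.38403658]
```

View pics/s2b.png

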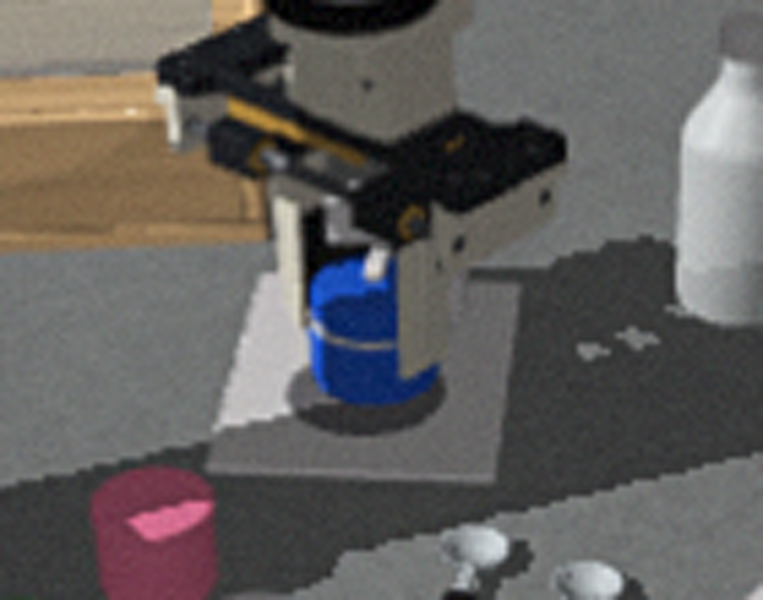

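Dispenser is within about 3 mm of the circle centre. I lower, release and rise.

Request:
play_rows(
  targets=[0, 0, 0.2, 0, 0, 0, 0.45, 0, 0, 0, 0.45, 0, 0, 0, 0.45, 0],
)

```text
t: 6.97
tool_pos: [0.4778, 0.3625, 0.0236]
orientation: [-1.156, 2.92, 0.0]
force: [-0.5, 0.2, 2.4]
opening: 0.0602
gripper_force: 1.5
```

Request:
play_rows(
  targets=[0, 0, 0, 0, 0, 0, 0, 0, 0, 0, 0, 0, 0, 0, 0, 0, 0, 0, 0, 0],
  grip=7.4,
)

```text
t: 7.38
tool_pos: [0.4773, 0.3622, 0.023]
orientation: [1.16, -2.919, -0.0]
force: [-0.0, -0.4, 0.1]
opening: 0.074
gripper_force: 0.0
```

Request:
play_rows(
  targets=[0, 0, -2, 0, 0, 0, -5, 0, 0, 0, -9, 0, 0, 0, -13, 0, 0, 0, -17, 0, 0, 0, -18, 0, 0, 0, -18, 0, 0, 0, -18, 0],
)

```text
t: 8.05
tool_pos: [0.4778, 0.3625, 0.2037]
orientation: [-1.16, 2.918, 0.001]
force: [-0.4, -0.3, -0.0]
opening: 0.0744
gripper_force: 0.0
```

Run:
```python
from h import *
im,d=snap('wrist','w3');si,_=snap('side','s3')
a=cv2.resize(im[100:300,170:370,::-1],(500,500),interpolation=cv2.INTER_CUBIC)
b=cv2.resize(si[125:185,178:238,::-1],(300,300),interpolation=cv2.INTER_CUBIC);b=cv2.copyMakeBorder(b,0,200,0,0,0)
cv2.imwrite('pics/w3b.png',cv2.hconcat([a,b]))
mv([.525,-.157,.20],97)
```

```text
d [ 32.07 -41.04   0.16] roll 216.4 yaw now 133.4 q6 -1.76 tcp [0.4765 0.3616 0.2009] open 0.0739 t 8.2
```

View pics/w3b.png

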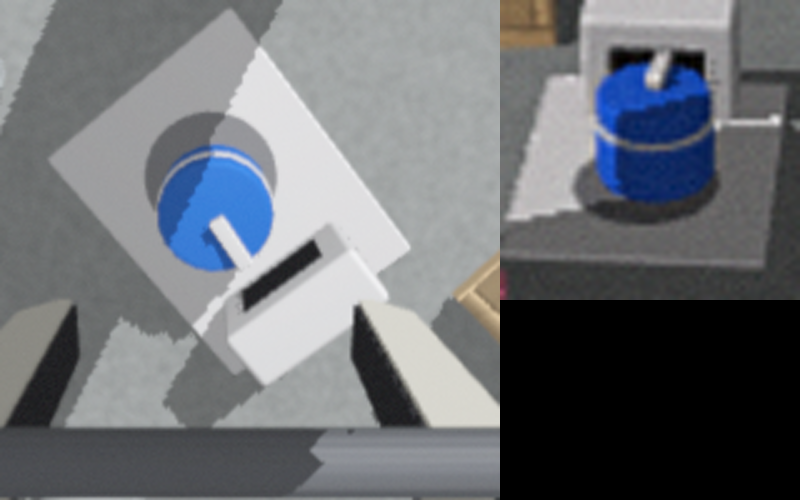

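Run:
```python
from h import *
d=load('w3')
g=lambda u,v,z:p2w(d,170+u/2.5,100+v/2.5,z)[:2]
an=lambda a,b:np.degrees(np.arctan2(*(b-a)[::-1]))
print('rib',an(g(218,218,.061),g(247,266,.061)),'edges',an(g(48,158,.005),g(238,375,.005)),an(g(230,10,.005),g(410,247,.005)))
C=[g(48,158,.005),g(230,10,.005)];print('near mid',np.mean(C,0), 'cap',g(216,209,.055),'ribtip',g(247,266,.061), 'window bot?',g(240,298,.045),g(320,243,.045))
print('circ',(g(145,176,.005)+g(277,176,.005))/2)
print('block top',an(g(228,340,.065),g(335,250,.065)))
```

```text
rib 73.79688314452818 edges 82.12948711948353 82.25548726761936
near mid [0.46688118 0.29854266] cap [0.47802931 0.36776681] ribtip [0.48737405 0.39745092] window bot? [0.50582661 0.41136288] [0.45633182 0.42018285]
circ [0.47498223 0.36127042]
block top 176.00558869826392
```

Run:
```python
from h import *
for fn,(x0,y0,x1,y1) in(('w3',(240,172,276,210)),('s3',(202,130,216,144))):
    d=load(fn);im=cv2.imread(f'pics/{fn}.png').astype(int)
    c=im[y0:y1,x0:x1];m=(c[...,2]>130).astype(np.uint8) if fn=='w3' else (c[...,2]>110).astype(np.uint8)
    n,l,st,ce=cv2.connectedComponentsWithStats(m);
    for i in range(1,n):
        if st[i,4]<12: continue
        ys,xs=np.where(l==i);P=np.array([p2w(d,x+x0,y+y0,.061)[:2] for x,y in zip(xs,ys)])
        w,v=np.linalg.eigh(np.cov(P.T));a=v[:,1];print(fn,st[i],np.degrees(np.arctan2(a[1],a[0]))%180,np.sqrt(12*w),P.mean(0))
```

```text
w3 [  0  14  36  24 301] 131.7339306930444 [0.0297736 0.0387285] [0.48843835 0.38593783]
s3 [ 0  0 14 13 90] 90.69993577629103 [0.03037009 0.05989173] [0.48510882 0.40389157]
```

Run:
```python
from h import *
d=load('w3');im=cv2.imread('pics/w3.png')
# rib = non-blue pixels inside filled hull of eroded blue cap region
hsv=cv2.cvtColor(im,cv2.COLOR_BGR2HSV);b=((hsv[...,0]>100)&(hsv[...,0]<125)&(hsv[...,1]>120)).astype(np.uint8)
b[:165]=0
n,l,st,_=cv2.connectedComponentsWithStats(b);i=1+np.argmax(st[1:,4]);print(st[i])
pts=np.argwhere(l==i)[:,::-1].astype(np.int32);h=cv2.convexHull(pts);m=np.zeros(b.shape,np.uint8);cv2.fillConvexPoly(m,h,1)
rib=(m==1)&(hsv[...,1]<90)&(hsv[...,2]>120);ys,xs=np.where(rib);print(len(xs),xs.min(),xs.max(),ys.min(),ys.max())
P=np.array([p2w(d,x,y,.061)[:2] for x,y in zip(xs,ys)]);w,v=np.linalg.eigh(np.cov(P.T));a=v[:,1];print(np.degrees(np.arctan2(a[1],a[0]))%180,np.sqrt(12*w),P.mean(0))
mv([.4775,.3645,.0235])
```

```text
[ 233  165   46   43 1414]
162 243 278 166 205
67.1879349058944 [0.01788152 0.02821275] [0.48284886 0.38096104]
d [-0.33  0.13 17.73] roll 0 yaw now 133.4 q6 -1.76 tcp [0.4765 0.3616 0.2009] open 0.0739 t 8.2
```

Request:
play_rows(
  targets=[0, 0, 4, 0, 0, 0, 8, 0, 0, 0, 11, 0, 0, 0, 14, 0, 0, 0, 16, 0, 0, 0, 17.3, 0, 0, 0, 17.7, 0, 0, 0, 17.7, 0],
)

```text
t: 8.82
tool_pos: [0.476, 0.3613, 0.0241]
orientation: [1.159, -2.916, 0.001]
force: [0.7, 0.9, -0.3]
opening: 0.0739
gripper_force: 0.0
```

Request:
play_rows(
  targets=[0, 0, 0, 0, 0, 0, 0, 0, 0, 0, 0, 0, 0, 0, 0, 0, 0, 0, 0, 0],
  grip=5.0,
)

```text
t: 9.23
tool_pos: [0.4787, 0.3631, 0.0281]
orientation: [-1.159, 2.916, 0.001]
force: [-0.8, -0.2, 6.8]
opening: 0.0594
gripper_force: 15.0
```

Request:
play_rows(
  targets=[0, 0, -0.3, 0, 0.2, 0, -0.3, -3, 0.3, 0, -0.3, -6, 0.3, 0, -0.3, -9, 0.3, 0, -0.1, -9, 0.3, 0, 0.1, -9, 0.3, 0, 0.1, -9],
)

```text
t: 9.82
tool_pos: [0.4756, 0.3608, 0.0271]
orientation: [-1.383, 2.819, 0.001]
force: [-5.0, -1.7, 13.3]
opening: 0.0597
gripper_force: 15.0
```

Request:
play_rows(
  targets=[0, 0, 0, 0, 0, 0, 0, 0, 0, 0, 0, 0, 0, 0, 0, 0, 0, 0, 0, 0],
  grip=7.4,
)

```text
t: 10.23
tool_pos: [0.4751, 0.36, 0.0248]
orientation: [1.385, -2.819, 0.0]
force: [-0.4, 0.4, -0.3]
opening: 0.0743
gripper_force: 0.0
```

Request:
play_rows(
  targets=[0, 0, -2, 0, 0, 0, -5, 0, 0, 0, -9, 0, 0, 0, -13, 0, 0, 0, -17, 0, 0, 0, -18, 0, 0, 0, -18, 0, 0, 0, -18, 0],
)

```text
t: 10.9
tool_pos: [0.4756, 0.3604, 0.2056]
orientation: [-1.385, 2.818, 0.0]
force: [0.9, -0.3, -0.7]
opening: 0.0736
gripper_force: 0.0
```

Run:
```python
from h import *
im,d=snap('wrist','w4')
cv2.imwrite('pics/w4b.png',cv2.resize(im[130:260,180:340,::-1],(738,600),interpolation=cv2.INTER_CUBIC))
mv([.525,-.157,.20],97)
```

```text
d [ 37.85 -35.55   0.41] roll 225.4 yaw now 142.4 q6 -1.92 tcp [0.4747 0.3598 0.2037] open 0.0741 t 10.9
```

View pics/w4b.png

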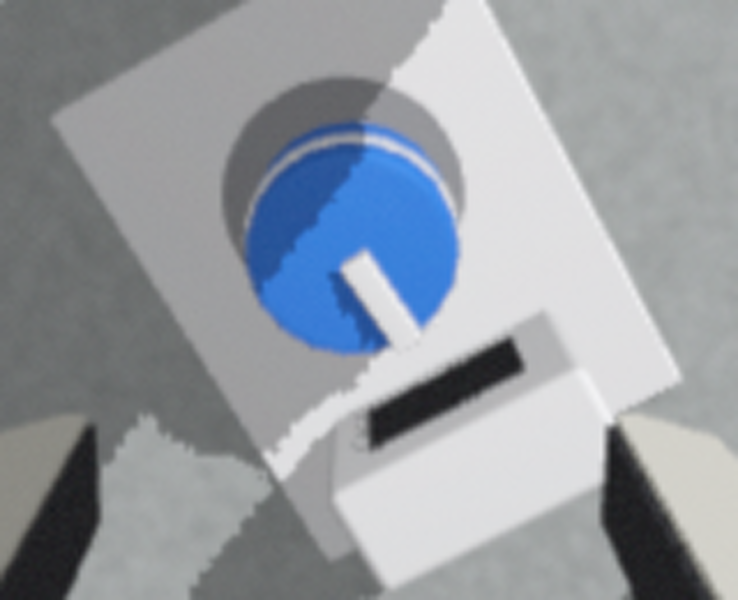

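Run:
```python
from h import *
d=load('w4');k=160/738
g=lambda u,v,z:p2w(d,180+u*k,130+v*k,z)[:2]
an=lambda a,b:np.degrees(np.arctan2(*(b-a)[::-1]))
for z in(.06,): print('rib',an(g(340,268,z),g(397,348,z)),an(g(372,250,z),g(425,325,z)))
print('edges',an(g(50,118,.005),g(330,560,.005)),an(g(485,0,.005),g(682,378,.005)))
print('circ',(g(222,190,.005)+g(465,190,.005))/2,'cap',(g(246,245,.055)+g(459,245,.055))/2)
```

```text
rib 86.90566663521643 87.06796917364218
edges 82.01359110405996 81.85989865964342
circ [0.47432509 0.36013393] cap [0.47535682 0.36571152]
```

Tag is within about 5° and roughly 5 mm of centre, and the dispenser is released. Next, the tray handle.

Request:
play_rows(
  targets=[19, -18, 0, 22, 19, -18, 0, 22, 19, -18, 0, 22, 19, -18, 0, 22, 19, -18, 0, 22, 19, -18, 0, 22, 19, -18, 0, 22, 19, -18, 0, 22],
  grip=5.0,
)

```text
t: 11.62
tool_pos: [0.5007, 0.0966, 0.2026]
orientation: [0.815, -3.03, 0.0]
force: [0.5, 0.4, -0.8]
opening: 0.0501
gripper_force: 0.0
```

Run:
```python
from h import *
mv([.525,-.157,.20],97,-1)
```

```text
d [ 10.62 -23.16   0.28] roll 23.1 yaw now 120.1 q6 -2.01 tcp [0.5007 0.0966 0.2026] open 0.0501 t 11.6
```

Request:
play_rows(
  targets=[10.6, -23, -6, 23, 10.6, -23, -6, 23, 10.6, -23, -6, 23, 10.6, -23, -6, 23, 10.6, -23, -6, 23, 10.6, -23, -6, 23, 10.6, -23, -6, 23, 10.6, -23, -6, 23],
)

```text
t: 12.28
tool_pos: [0.5267, -0.1537, 0.2641]
orientation: [0.197, -3.134, -0.001]
force: [-0.3, 0.5, 0.0]
opening: 0.05
gripper_force: 0.0
```

Run:
```python
from h import *
im,d=snap('wrist','w5')
cv2.imwrite('pics/w5b.png',cv2.resize(im[:,:,::-1],(800,600),interpolation=cv2.INTER_CUBIC))
mv([.525,-.157,.106],97,-1)
```

```text
d [ 0.19 -0.52 15.76] roll 0.3 yaw now 97.3 q6 -2.07 tcp [ 0.5265 -0.1518  0.2636] open 0.0498 t 12.3
```

View pics/w5b.png

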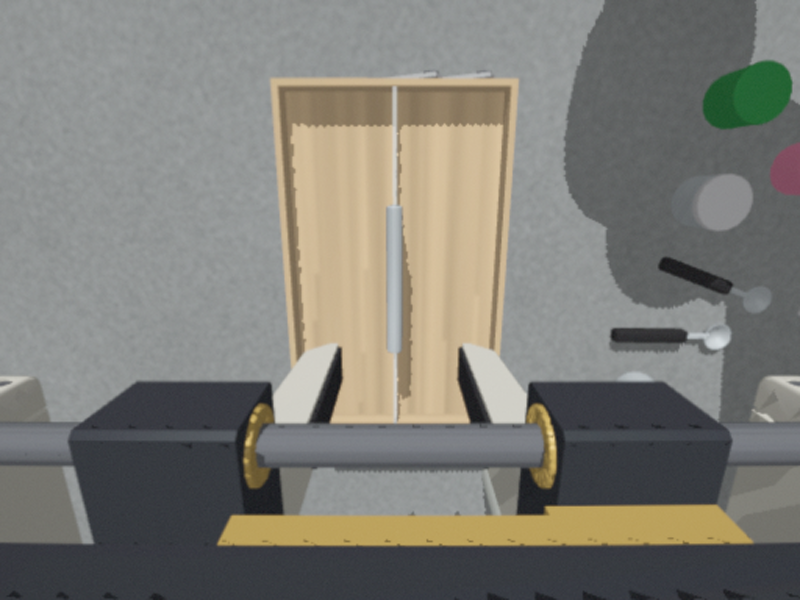

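The bar runs from (394,206) to (395,352), and the tray rim corners at the far side are (273,80) and (517,80).

Run:
```python
from h import *
d=load('w5');k=512/800
g=lambda u,v,z:p2w(d,u*k,v*k,z)[:2]
a,b=g(394,206,.125),g(395,352,.125);print('bar',a,b,(a+b)/2,np.linalg.norm(a-b),np.degrees(np.arctan2(*(a-b)[::-1]))%180)
print('tray corners',g(273,80,.095),g(517,80,.095))
print('potA',g(724,202,.042),'spA',g(661,263,.012),g(731,290,.012),g(757,299,.006),'spB',g(612,335,.012),g(687,336,.012),g(717,337,.006))
m=(a+b)/2;mv([m[0],m[1],.106],None)
T=T_tool(read_state());print(T[:3,:3].round(3))
```

```text
bar [ 0.46685289 -0.16198744] [ 0.57824148 -0.14743973] [ 0.52254718 -0.15471359] 0.11233456717924219 7.440900725431334
tray corners [ 0.3897207  -0.26113594] [ 0.36718578 -0.08384701]
potA [0.42830625 0.13739961] spA [0.49375183 0.1155694 ] [0.51205501 0.19749371] [0.51889618 0.23410093] spB [0.57635921 0.08578321] [0.56736573 0.16696187] [0.56601537 0.20511243]
d [ 0.4  -0.26 15.76] roll 0 yaw now 97.3 q6 -2.07 tcp [ 0.5265 -0.1518  0.2636] open 0.0498 t 12.3
[[-0.992 -0.127 -0.002]
 [-0.127  0.992  0.002]
 [ 0.002  0.002 -1.   ]]
```

Request:
play_rows(
  targets=[0.4, -0.3, 4, 0, 0.4, -0.3, 8, 0, 0.4, -0.3, 11, 0, 0.4, -0.3, 13, 0, 0.4, -0.3, 14.5, 0, 0.4, -0.3, 15.6, 0, 0.4, -0.3, 15.6, 0, 0.4, -0.3, 15.6, 0],
)

```text
t: 13.0
tool_pos: [0.5226, -0.154, 0.1085]
orientation: [0.204, -3.133, -0.002]
force: [-0.5, -0.5, 0.1]
opening: 0.0502
gripper_force: 0.0
```

Request:
play_rows(
  targets=[0, 0, 0, 0, 0, 0, 0, 0, 0, 0, 0, 0, 0, 0, 0, 0, 0, 0, 0, 0, 0, 0, 0, 0],
  grip=0.6,
  grip_force=25,
)

```text
t: 13.5
tool_pos: [0.5233, -0.1565, 0.1096]
orientation: [-0.201, 3.134, -0.002]
force: [2.4, -17.5, -2.0]
opening: 0.0146
gripper_force: 8.6
```

Run:
```python
from h import *
s=read_state();print(s['opening'],s['gripper_force'],s['force'],s['tool_pos'])
a=np.linspace(0,2.2,25)[1:]
y=12*(np.cos(.46+a)-np.cos(.46));z=-12*(np.sin(.46+a)-np.sin(.46))
for k in range(3):
    y0,z0=(y[8*k-1],z[8*k-1]) if k else (0,0)
    print([round(float(v),1) for i in range(8) for v in(0,y[8*k+i]-y0,z[8*k+i]-z0,0)])
```

```text
0.014568969625452595 8.63943636417389 [  2.36318752 -17.53272451  -2.01532177] [ 0.52326112 -0.15648843  0.10962619]
[0.0, -0.5, -1.0, 0.0, 0.0, -1.2, -1.9, 0.0, 0.0, -1.9, -2.7, 0.0, 0.0, -2.6, -3.5, 0.0, 0.0, -3.5, -4.2, 0.0, 0.0, -4.4, -4.8, 0.0, 0.0, -5.3, -5.4, 0.0, 0.0, -6.3, -5.8, 0.0]
[0.0, -1.0, -0.4, 0.0, 0.0, -2.1, -0.6, 0.0, 0.0, -3.2, -0.8, 0.0, 0.0, -4.3, -0.8, 0.0, 0.0, -5.4, -0.8, 0.0, 0.0, -6.5, -0.7, 0.0, 0.0, -7.6, -0.4, 0.0, 0.0, -8.6, -0.1, 0.0]
[0.0, -1.0, 0.4, 0.0, 0.0, -2.0, 1.0, 0.0, 0.0, -2.9, 1.6, 0.0, 0.0, -3.8, 2.2, 0.0, 0.0, -4.5, 3.0, 0.0, 0.0, -5.3, 3.8, 0.0, 0.0, -5.9, 4.7, 0.0, 0.0, -6.5, 5.7, 0.0]
```

Request:
play_rows(
  targets=[0, -0.2, 0, 0, 0, -0.2, 0, 0, 0, -0.2, 0, 0, 0, -0.2, 0, 0],
)

```text
t: 13.83
tool_pos: [0.5235, -0.1583, 0.1096]
orientation: [-0.201, 3.134, -0.001]
force: [-0.0, -4.1, 3.3]
opening: 0.0113
gripper_force: 25.0
```

Request:
play_rows(
  targets=[0, -0.5, -1.0, 0, 0, -1.2, -1.9, 0, 0, -1.9, -2.7, 0, 0, -2.6, -3.5, 0, 0, -3.5, -4.2, 0, 0, -4.4, -4.8, 0, 0, -5.3, -5.4, 0, 0, -6.3, -5.8, 0],
)

```text
t: 14.5
tool_pos: [0.5312, -0.2208, 0.1677]
orientation: [0.202, -3.135, -0.001]
force: [0.5, 4.3, -0.2]
opening: 0.0112
gripper_force: 25.0
```

Request:
play_rows(
  targets=[0, -1.0, -0.4, 0, 0, -2.1, -0.6, 0, 0, -3.2, -0.8, 0, 0, -4.3, -0.8, 0, 0, -5.4, -0.8, 0, 0, -6.5, -0.7, 0, 0, -7.6, -0.4, 0, 0, -8.6, -0.1, 0],
)

```text
t: 15.17
tool_pos: [0.5422, -0.3076, 0.1684]
orientation: [-0.201, 3.135, -0.002]
force: [-2.8, -0.7, 2.4]
opening: 0.0112
gripper_force: 25.0
```

Request:
play_rows(
  targets=[0, -1.0, 0.4, 0, 0, -2.0, 1.0, 0, 0, -2.9, 1.6, 0, 0, -3.8, 2.2, 0, 0, -4.5, 3.0, 0, 0, -5.3, 3.8, 0, 0, -5.9, 4.7, 0, 0, -6.5, 5.7, 0],
)

```text
t: 15.83
tool_pos: [0.5502, -0.3715, 0.1101]
orientation: [0.201, -3.135, 0.002]
force: [-4.7, -2.3, 0.4]
opening: 0.0108
gripper_force: 25.0
```

Request:
play_rows(
  targets=[0, 0, 0, 0, 0, 0, 0, 0, 0, 0, 0, 0, 0, 0, 0, 0],
)

```text
t: 16.17
tool_pos: [0.5499, -0.371, 0.1097]
orientation: [0.201, -3.134, 0.001]
force: [-3.2, -5.8, -1.6]
opening: 0.0112
gripper_force: 25.0
```

Request:
play_rows(
  targets=[0, 0, 0, 0, 0, 0, 0, 0, 0, 0, 0, 0, 0, 0, 0, 0],
  grip=5,
)

```text
t: 16.5
tool_pos: [0.551, -0.3695, 0.1108]
orientation: [-0.202, 3.135, 0.001]
force: [-0.8, 1.1, -0.6]
opening: 0.0333
gripper_force: 0.0
```

Request:
play_rows(
  targets=[0, 0, -3, 0, 0, 0, -6, 0, 0, 0, -10, 0, 0, 0, -14, 0, 0, 0, -15, 0, 0, 0, -15, 0, 0, 0, -15, 0],
)

```text
t: 17.08
tool_pos: [0.5513, -0.37, 0.2619]
orientation: [-0.202, 3.133, -0.002]
force: [0.1, -0.1, -0.8]
opening: 0.0502
gripper_force: 0.0
```

```bash
cat >> h.py <<'E'
CA=np.radians(7.1);CC=np.array([.523,-.157])
def cad(x,y): # mm
    c,s=np.cos(CA),np.sin(CA);return CC+np.array([c*x-s*y,s*x+c*y])/1000
E
python3 - <<'E'
from h import *
im,d=snap('scene','c1');im,d=snap('side','s5')
mv([.48,.08,.25],6)
E
```

```text
d [ 1.18 45.45  0.98] roll 91.4 yaw now 97.4 q6 -2.37 tcp [ 0.55   -0.3692  0.2587] open 0.0497 t 17.2
```

Request:
play_rows(
  targets=[0.8, 31, 0.5, 50, 0.8, 31, 0.5, 50, 0.8, 31, 0.5, 50, 0.8, 31, 0.5, 50, 0.8, 31, 0.5, 50, 0.8, 31, 0.5, 50, 0.8, 31, 0.5, 50, 0.8, 31, 0.5, 50],
)

```text
t: 17.85
tool_pos: [0.501, -0.06, 0.2536]
orientation: [-1.15, -2.919, -0.001]
force: [-0.7, -0.1, 0.1]
opening: 0.0499
gripper_force: 0.0
```

Run:
```python
from h import *
mv([.48,.08,.25],6)
```

```text
d [11.08  8.81  0.39] roll 41.0 yaw now 47.0 q6 -1.04 tcp [ 0.501  -0.06    0.2536] open 0.0499 t 17.9
```

Request:
play_rows(
  targets=[11, 8.8, 0, 41, 11, 8.8, 0, 41, 11, 8.8, 0, 41, 11, 8.8, 0, 41, 11, 8.8, 0, 41, 11, 8.8, 0, 41, 11, 8.8, 0, 41, 11, 8.8, 0, 41],
)

```text
t: 18.52
tool_pos: [0.4808, 0.0758, 0.2543]
orientation: [-2.089, -2.343, 0.003]
force: [-0.3, -0.7, -0.3]
opening: 0.0498
gripper_force: 0.0
```

Run:
```python
from h import *
im,d=snap('wrist','w6');si,_=snap('side','s6')
a=cv2.resize(im[:260,:,::-1],(800,406),interpolation=cv2.INTER_CUBIC);b=cv2.resize(si[:,:,::-1],(266,190),interpolation=cv2.INTER_AREA)
b=cv2.copyMakeBorder(b,0,0,0,800-266,0)
cv2.imwrite('pics/w6b.png',cv2.vconcat([a,b]));mv([.5725,.124,.2],6)
```

```text
d [3.79 9.64 5.48] roll 0.6 yaw now 6.6 q6 -0.06 tcp [0.4812 0.0754 0.255 ] open 0.0501 t 18.6
```

View pics/w6b.png

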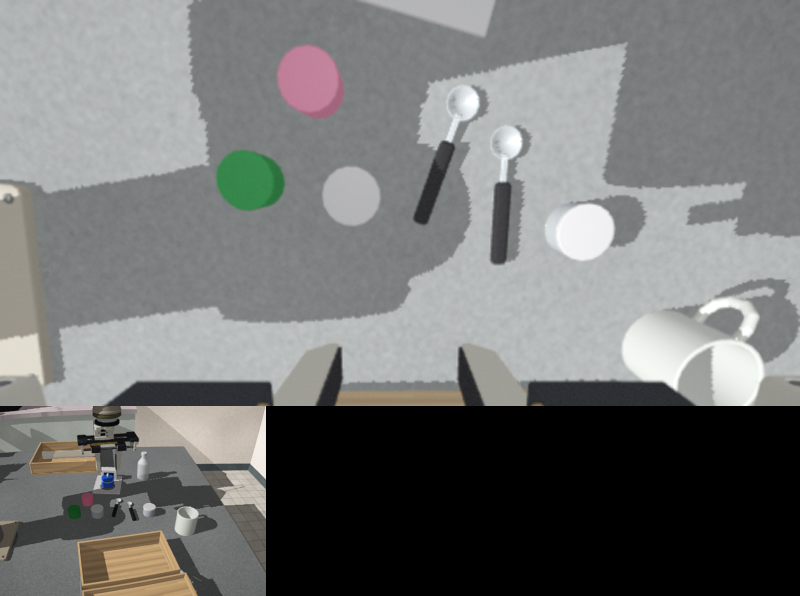

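Wrist view: the tray is open beside the box in the side inset. Pots are at (351,195) and (585,232). Spoon A's grip runs (420,223) to (446,142) and spoon B's runs (498,263) to (503,183).

Run:
```python
from h import *
d=load('w6');k=512/800
g=lambda u,v,z:p2w(d,u*k,v*k,z)[:2]
an=lambda a,b:np.degrees(np.arctan2(*(b-a)[::-1]))
for n,a,b,c in(('A',(420,222),(447,142),(463,103)),('B',(498,263),(503,183),(507,142))):
    A,B=g(*a,.012),g(*b,.012);C=g(*c,.006);print(n,(A+B)/2,np.linalg.norm(A-B),an(A,B),an(A,C),C)
print('pots',g(351,195,.042),g(585,232,.042))
mv([.573,.124,.15],5)
```

```text
A [0.50221603 0.15838046] 0.07676664359724475 78.39814213434694 76.94725017414733 [0.52020306 0.23166169]
B [0.57222412 0.12794914] 0.0766154477377648 96.61426664339268 95.20065654713763 [0.5663261 0.2031751]
pots [0.42933107 0.13941314] [0.64213553 0.13161474]
d [ 3.78  9.7  10.48] roll 1.6 yaw now 6.6 q6 -0.06 tcp [0.4812 0.0754 0.255 ] open 0.0501 t 18.6
```

Request:
play_rows(
  targets=[4, 9.6, 2, 0.6, 4, 9.6, 5, 0.6, 4, 9.6, 9, 0.6, 4, 9.6, 13, 0.6, 4, 9.6, 17, 0.6, 4, 9.6, 20, 0.6, 4, 9.6, 20, 0.6, 4, 9.6, 20, 0.6],
  grip=3.5,
  grip_force=20,
)

```text
t: 19.28
tool_pos: [0.5691, 0.1252, 0.052]
orientation: [-2.102, -2.327, 0.01]
force: [-0.5, -0.2, 0.6]
opening: 0.035
gripper_force: 0.0
```

Run:
```python
from h import *
mv([.5723,.126,.005],6)
```

```text
d [0.05 0.37 4.7 ] roll -0.2 yaw now 5.8 q6 0.03 tcp [0.5691 0.1252 0.052 ] open 0.035 t 19.3
```

Request:
play_rows(
  targets=[0.1, 0.2, 1.5, 0, 0.1, 0.2, 3, 0, 0.1, 0.2, 4.2, 0, 0.1, 0.2, 4.7, 0, 0.1, 0.2, 4.7, 0],
)

```text
t: 19.7
tool_pos: [0.5747, 0.1271, 0.0096]
orientation: [2.107, 2.33, 0.0]
force: [-0.4, 0.7, -0.6]
opening: 0.0354
gripper_force: 0.0
```

Request:
play_rows(
  targets=[0, 0, 0, 0, 0, 0, 0, 0, 0, 0, 0, 0, 0, 0, 0, 0, 0, 0, 0, 0, 0, 0, 0, 0],
  grip=0.8,
)

```text
t: 20.2
tool_pos: [0.5752, 0.1274, 0.0102]
orientation: [2.106, 2.33, 0.002]
force: [-1.6, -0.1, 5.6]
opening: 0.0145
gripper_force: 20.0
```

Request:
play_rows(
  targets=[0, 0, -2, 0, 0, 0, -6, 0, 0, 0, -10, 0, 0, 0, -14, 0, 0, 0, -17, 0, 0, 0, -17, 0],
)

```text
t: 20.7
tool_pos: [0.5787, 0.128, 0.1881]
orientation: [2.101, 2.324, 0.015]
force: [0.7, 0.1, 1.2]
opening: 0.0143
gripper_force: 20.0
```

Run:
```python
from h import *
p=cad(27,-25);print(p);mv([p[0],p[1],.17],6)
s=read_state();print(s['gripper_force'],s['force'])
```

```text
[ 0.552883   -0.17847106]
d [-30.23  -5.67   1.72] roll -0.2 yaw now 5.8 q6 0.03 tcp [0.5787 0.128  0.1881] open 0.0143 t 20.7
19.983356595039368 [0.73551665 0.09598359 1.18169688]
```

Request:
play_rows(
  targets=[-4, -0.8, 0, 0, -8, -1.5, 0, 0, -12, -2.3, 0, 0, -16, -3, 0, 0, -20, -3.8, 0, 0, -24, -4.5, 0, 0, -28, -5.3, 0, 0, -30, -5.7, 0, -1],
)

```text
t: 21.37
tool_pos: [0.5467, -0.1811, 0.1785]
orientation: [2.09, 2.346, -0.002]
force: [-0.2, -0.1, -0.1]
opening: 0.0144
gripper_force: 20.0
```

Request:
play_rows(
  targets=[0, 0, 2, 0, 0, 0, 4, 0, 0, 0, 7, 0, 0, 0, 9, 0],
)

```text
t: 21.7
tool_pos: [0.5467, -0.1768, 0.0862]
orientation: [-2.086, -2.346, 0.001]
force: [-0.3, 0.9, -0.8]
opening: 0.015
gripper_force: 20.0
```

Run:
```python
from h import *
p=cad(27,-25);mv([p[0],p[1],.019],7.1)
s=read_state();print(s['gripper_force'],s['force'])
```

```text
d [-0.25  0.61  6.72] roll -0.4 yaw now 6.7 q6 -0.52 tcp [ 0.5467 -0.1768  0.0862] open 0.015 t 21.7
19.983570277690887 [-0.342088    0.91140164 -0.81809965]
```

Request:
play_rows(
  targets=[-0.1, 0.5, 0, 0, -0.1, 0.5, 2, 0, -0.1, 0.5, 4, 0, -0.1, 0.5, 5.5, 0, -0.1, 0.5, 6.5, 0, -0.1, 0.5, 6.5, 0],
)

```text
t: 22.2
tool_pos: [0.5519, -0.1767, 0.0223]
orientation: [-2.084, -2.346, 0.002]
force: [-0.2, 0.4, -1.2]
opening: 0.0142
gripper_force: 20.0
```

Request:
play_rows(
  targets=[0, 0, 0, 0, 0, 0, 0, 0, 0, 0, 0, 0, 0, 0, 0, 0],
  grip=2.4,
)

```text
t: 22.53
tool_pos: [0.554, -0.1777, 0.0256]
orientation: [2.085, 2.347, 0.001]
force: [-0.2, 0.1, 0.8]
opening: 0.0237
gripper_force: 0.0
```

Request:
play_rows(
  targets=[0, 0, -3, 0, 0, 0, -7, 0, 0, 0, -11, 0, 0, 0, -15, 0, 0, 0, -17, 0, 0, 0, -17, 0],
)

```text
t: 23.03
tool_pos: [0.5566, -0.1788, 0.2025]
orientation: [2.079, 2.34, 0.006]
force: [1.3, 0.1, 0.7]
opening: 0.0241
gripper_force: 0.0
```

Run:
```python
from h import *
si,_=snap('side','s7');cv2.imwrite('pics/s7b.png',cv2.resize(si[150:384,100:400,::-1],(769,600),interpolation=cv2.INTER_CUBIC))
mv([.5025,.156,.17],-12.2)
```

```text
d [33.83 -1.33  2.75] roll 19.0 yaw now 6.8 q6 -0.52 tcp [ 0.5553 -0.1782  0.1989] open 0.024 t 23.1
```

View pics/s7b.png

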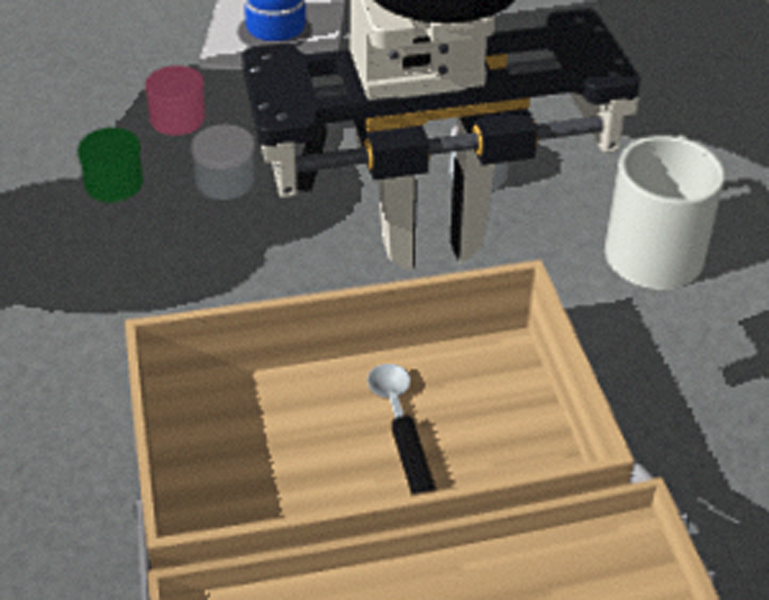

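Spoon B lies in the compartment near x=+27 and the tray stays open.

Request:
play_rows(
  targets=[28, -1, 0, 19, 28, -1, 0, 19, 28, -1, 0, 19, 28, -1, 0, 19, 28, -1, 0, 19, 28, -1, 0, 19, 28, -1, 0, 19, 28, -1, 0, 19],
  grip=3.5,
)

```text
t: 23.75
tool_pos: [0.5079, 0.105, 0.1925]
orientation: [-2.438, -1.976, 0.001]
force: [-0.2, 0.9, 0.1]
opening: 0.0349
gripper_force: 0.0
```

```bash
cat >> h.py <<'E'
def blob(fn,cam,P,z,rad,test,verbose=1):
    """world centroid of pixels passing test(hsv) within rad (m) of P at height z"""
    im,d=snap(cam,fn);hsv=cv2.cvtColor(im,cv2.COLOR_RGB2HSV).astype(int)
    u,v=w2p(d,[*P,z]);u2,v2=w2p(d,[P[0]+rad,P[1],z]);u3,v3=w2p(d,[P[0],P[1]+rad,z])
    r=max(np.hypot(u2-u,v2-v),np.hypot(u3-u,v3-v));m=test(hsv)
    yy,xx=np.mgrid[:384,:512];m&=(xx-u)**2+(yy-v)**2<r*r
    n,l,st,ce=cv2.connectedComponentsWithStats(m.astype(np.uint8))
    for i in sorted(range(1,n),key=lambda i:-st[i,4])[:3]:
        ys,xs=np.where(l==i);Q=np.array([p2w(d,a,b,z)[:2] for a,b in zip(xs,ys)])
        if len(Q)<15: break
        w,e=np.linalg.eigh(np.cov(Q.T));a=e[:,1];lo,hi=Q.min(0),Q.max(0)
        print(fn,'px',ce[i].round(),st[i].tolist(),'world',Q.mean(0).round(4),'bbox mid',((lo+hi)/2).round(4),'size',(np.sqrt(12*w)*1000).round(),'ang',round(np.degrees(np.arctan2(a[1],a[0]))%180,1))
E
python3 - <<'E'
from h import *
blob('w8','wrist',(.5025,.157),.012,.07,lambda h:h[...,2]<60)
mv([.5025,.157,.17],-12.2)
E
```

```text
w8 px [245. 146.] [240, 109, 10, 61, 446] world [0.5011 0.15  ] bbox mid [0.5025 0.1574] size [13. 62.] ang 75.2
d [ 5.23 -1.72  2.26] roll 0.2 yaw now -12.0 q6 0.31 tcp [0.5086 0.1023 0.1926] open 0.0351 t 23.8
```

Request:
play_rows(
  targets=[3, -1, 0, -0.5, 5.2, -1.7, 3, -0.5, 5.2, -1.7, 7, -0.5, 5.2, -1.7, 11, -0.5, 5.2, -1.7, 14, -0.5, 5.2, -1.7, 16.5, -0.5, 5.2, -1.7, 16.5, -0.5, 5.2, -1.7, 16.5, -0.5],
)

```text
t: 24.47
tool_pos: [0.5027, 0.1525, 0.0272]
orientation: [-2.436, -1.98, 0.007]
force: [-0.2, -0.0, 0.6]
opening: 0.0349
gripper_force: 0.0
```

Run:
```python
from h import *
mv([.5025,.157,.006],-13)
```

```text
d [ 0.44 -0.1   2.12] roll 1.2 yaw now -11.8 q6 0.4 tcp [0.5027 0.1525 0.0272] open 0.0349 t 24.5
```

Request:
play_rows(
  targets=[0.2, 0, 1, 1, 0.2, 0, 2, 1, 0.2, 0, 2.3, 1, 0.2, 0, 2.3, 1],
)

```text
t: 24.8
tool_pos: [0.5047, 0.1558, 0.0058]
orientation: [-2.454, -1.961, 0.001]
force: [-0.1, 0.4, 0.6]
opening: 0.0347
gripper_force: 0.0
```

Request:
play_rows(
  targets=[0, 0, 0, 0, 0, 0, 0, 0, 0, 0, 0, 0, 0, 0, 0, 0, 0, 0, 0, 0, 0, 0, 0, 0],
  grip=0.8,
)

```text
t: 25.3
tool_pos: [0.5053, 0.1561, 0.0067]
orientation: [2.454, 1.961, 0.001]
force: [-0.5, -0.5, 4.0]
opening: 0.0147
gripper_force: 20.0
```

Request:
play_rows(
  targets=[0, 0, -2, 0, 0, 0, -6, 0, 0, 0, -10, 0, 0, 0, -14, 0, 0, 0, -17, 0, 0, 0, -17, 0],
)

```text
t: 25.8
tool_pos: [0.509, 0.1569, 0.1845]
orientation: [2.45, 1.958, 0.017]
force: [1.6, -0.0, -0.7]
opening: 0.0145
gripper_force: 20.0
```

Run:
```python
from h import *
p=cad(-11,-25);print(p);mv([p[0],p[1],.17],7.1)
s=read_state();print(s['gripper_force'],s['force'])
```

```text
[ 0.51517439 -0.18316791]
d [-33.04   8.08   1.37] roll -19.8 yaw now -12.7 q6 0.42 tcp [0.509  0.1569 0.1845] open 0.0145 t 25.8
19.995570480823517 [ 1.58070827 -0.00318315 -0.72269903]
```

Request:
play_rows(
  targets=[-4, 1, 0, -3, -8, 2, 0, -6, -12, 3, 0, -9, -16, 4, 0, -12, -20, 5, 0, -15, -24, 6, 0, -18, -28, 7, 0, -20, -31.5, 7.7, 0, -20],
)

```text
t: 26.47
tool_pos: [0.51, -0.1708, 0.1755]
orientation: [-2.074, -2.359, 0.001]
force: [0.3, -0.1, -0.0]
opening: 0.0144
gripper_force: 20.0
```

Request:
play_rows(
  targets=[0, 0, 0, 0, 0, 0, 3, 0, 0, 0, 7, 0, 0, 0, 9, 0, 0, 0, 9, 0],
)

```text
t: 26.88
tool_pos: [0.5061, -0.1661, 0.0796]
orientation: [-2.07, -2.35, 0.005]
force: [-0.9, 1.4, -1.8]
opening: 0.0146
gripper_force: 20.0
```

Run:
```python
from h import *
p=cad(-11,-25);mv([p[0],p[1],.017],7.1)
s=read_state();print(s['gripper_force'],s['force'])
```

```text
d [-1.84  0.74  6.24] roll 0.1 yaw now 7.2 q6 -0.54 tcp [ 0.5061 -0.1661  0.0796] open 0.0146 t 26.9
19.995617866516113 [-0.88067296  1.37424118 -1.82974532]
```

Request:
play_rows(
  targets=[-0.8, 0.3, 0, 0, -1.5, 0.4, 1, 0, -1.5, 0.4, 3, 0, -1.5, 0.4, 5, 0, -1.5, 0.4, 6, 0, -1.5, 0.4, 6, 0],
)

```text
t: 27.38
tool_pos: [0.5157, -0.1827, 0.0247]
orientation: [-2.075, -2.356, 0.001]
force: [-0.3, 0.4, -1.1]
opening: 0.015
gripper_force: 20.0
```

Request:
play_rows(
  targets=[0, 0, 0, 0, 0, 0, 0, 0, 0, 0, 0, 0, 0, 0, 0, 0],
  grip=2.4,
)

```text
t: 27.72
tool_pos: [0.5175, -0.1831, 0.0276]
orientation: [2.075, 2.356, 0.001]
force: [-0.7, 1.1, -0.5]
opening: 0.0239
gripper_force: 0.0
```

Request:
play_rows(
  targets=[0, 0, -3, 0, 0, 0, -7, 0, 0, 0, -11, 0, 0, 0, -15, 0, 0, 0, -17, 0, 0, 0, -17, 0],
)

```text
t: 28.22
tool_pos: [0.5199, -0.1842, 0.2042]
orientation: [2.068, 2.349, 0.005]
force: [0.7, -0.6, 0.2]
opening: 0.0235
gripper_force: 0.0
```

Run:
```python
from h import *
P=cad(10,-20);blob('s8','side',P,.02,.075,lambda h:h[...,2]<50)
for c in('side',):
    im,d=snap(c,'s8b')
    hsv=cv2.cvtColor(im,cv2.COLOR_RGB2HSV)
# pots on worktop check (side cam, lid tops, low saturation bright vs floor unclear)
mv([.642,.06,.2],40)
```

```text
s8 px [261. 327.] [253, 312, 17, 30, 257] world [ 0.5518 -0.1739] bbox mid [ 0.5521 -0.1725] size [15. 61.] ang 97.2
s8 px [239. 331.] [233, 316, 15, 30, 248] world [ 0.5161 -0.1789] bbox mid [ 0.5167 -0.1775] size [14. 61.] ang 97.6
d [22.53 15.44 -0.21] roll -32.7 yaw now 7.3 q6 -0.56 tcp [ 0.5173 -0.183   0.1979] open 0.0245 t 28.3
```

Request:
play_rows(
  targets=[22, 13, 0, -33, 22, 13, 0, -33, 22, 13, 0, -33, 22, 13, 0, -33, 22, 13, 0, -33, 22, 13, 0, -33, 22, 13, 0, -33, 22, 13, 0, -33],
  grip=7.0,
)

```text
t: 28.98
tool_pos: [0.6168, 0.0548, 0.1933]
orientation: [-1.314, -2.849, 0.002]
force: [0.2, -0.7, 0.7]
opening: 0.0689
gripper_force: 0.0
```

Run:
```python
from h import *
blob('w9','wrist',(.642,.131),.042,.045,lambda h:(h[...,1]<25)&(h[...,2]>200))
im=cv2.imread('pics/w9.png');d=load('w9');u,v=map(int,w2p(d,[.642,.131,.042]));print(u,v,im[v,u-45:u+46:5].sum(1)//3)
mv([.642,.131,.10],40)
```

```text
w9 px [312. 149.] [291, 129, 44, 42, 1471] world [0.6409 0.1313] bbox mid [0.6404 0.1312] size [43. 46.] ang 16.3
312 150 [160 159 159 154 159 224 222 221 221 221 220 218 218 217 101 108 106 108
 158]
d [4.27 7.03 9.35] roll 0.4 yaw now 40.4 q6 -0.7 tcp [0.6165 0.0529 0.1937] open 0.0693 t 29.0
```

Request:
play_rows(
  targets=[2.1, 3.5, 0, 0, 4.2, 7, 1, 0, 4.2, 7, 4.5, 0, 4.2, 7, 8, 0, 4.2, 7, 11.5, 0, 4.2, 7, 14, 0, 4.2, 7, 16, 0, 4.2, 7, 16, 0],
)

```text
t: 29.7
tool_pos: [0.6387, 0.1265, 0.0291]
orientation: [-1.321, -2.841, 0.01]
force: [-0.6, -1.5, -0.3]
opening: 0.0698
gripper_force: 0.0
```

Run:
```python
from h import *
mv([.641,.131,.010],40)
```

```text
d [0.19 0.48 1.91] roll 0.1 yaw now 40.1 q6 -0.58 tcp [0.6387 0.1265 0.0291] open 0.0698 t 29.7
```

Request:
play_rows(
  targets=[0.1, 0.2, 1, 0, 0.1, 0.2, 2, 0, 0.1, 0.2, 2.2, 0, 0.1, 0.2, 2.2, 0],
)

```text
t: 30.03
tool_pos: [0.6447, 0.131, 0.0142]
orientation: [-1.322, -2.85, 0.0]
force: [0.2, -0.2, -0.2]
opening: 0.0703
gripper_force: 0.0
```

Request:
play_rows(
  targets=[0, 0, 0, 0, 0, 0, 0, 0, 0, 0, 0, 0, 0, 0, 0, 0, 0, 0, 0, 0, 0, 0, 0, 0],
  grip=4.0,
  grip_force=25,
)

```text
t: 30.53
tool_pos: [0.6453, 0.1314, 0.0151]
orientation: [1.321, 2.849, 0.001]
force: [-1.7, -1.8, 5.3]
opening: 0.0509
gripper_force: 25.0
```

Request:
play_rows(
  targets=[0, 0, -2, 0, 0, 0, -6, 0, 0, 0, -10, 0, 0, 0, -14, 0, 0, 0, -17, 0, 0, 0, -17, 0],
)

```text
t: 31.03
tool_pos: [0.6489, 0.1321, 0.1936]
orientation: [1.316, 2.84, 0.011]
force: [0.5, -0.3, 0.6]
opening: 0.051
gripper_force: 25.0
```

Run:
```python
from h import *
p=cad(88,-40);print(p);mv([p[0],p[1],.17],7.1)
s=read_state();print(s['gripper_force'],s['force'])
```

```text
[ 0.61526927 -0.18581635]
d [-22.07 -23.14   2.26] roll 33.2 yaw now 40.3 q6 -0.58 tcp [0.6489 0.1321 0.1936] open 0.051 t 31.0
24.99988317489624 [ 0.50065073 -0.30627258  0.62795977]
```

Request:
play_rows(
  targets=[-3, -3, 0, 5, -6, -6, 0, 10, -9, -9, 0, 15, -11.5, -11.5, 0, 20, -14, -14.5, 0, 25, -17, -17.5, 0, 30, -19.5, -20.5, 0, 33, -22, -23, 0, 33],
)

```text
t: 31.7
tool_pos: [0.6102, -0.1874, 0.1831]
orientation: [-2.081, -2.353, 0.001]
force: [0.3, -0.4, -1.1]
opening: 0.051
gripper_force: 25.0
```

Request:
play_rows(
  targets=[0, 0, 0, 0, 0, 0, 3, 0, 0, 0, 6, 0, 0, 0, 8, 0, 0, 0, 8, 0, 0, 0, 8, 0],
)

```text
t: 32.2
tool_pos: [0.6099, -0.1843, 0.1021]
orientation: [-2.073, -2.355, 0.002]
force: [0.0, -0.4, -1.1]
opening: 0.0512
gripper_force: 25.0
```

Run:
```python
from h import *
p=cad(88,-40);mv([p[0],p[1],.022],7.1)
s=read_state();print(s['gripper_force'],s['force'])
```

```text
d [-0.24  0.54  8.01] roll 0.2 yaw now 7.3 q6 -0.5 tcp [ 0.6099 -0.1843  0.1021] open 0.0512 t 32.2
24.999776780605316 [ 0.0185011  -0.4445109  -1.13227958]
```

Request:
play_rows(
  targets=[-0.1, 0.4, 1, 0, -0.1, 0.4, 3, 0, -0.1, 0.4, 5, 0, -0.1, 0.4, 6.5, 0, -0.1, 0.4, 7.5, 0, -0.1, 0.4, 8, 0, -0.1, 0.4, 8, 0],
)

```text
t: 32.78
tool_pos: [0.6156, -0.1855, 0.0238]
orientation: [-2.076, -2.358, 0.0]
force: [0.6, 0.7, -1.3]
opening: 0.0508
gripper_force: 25.0
```

Request:
play_rows(
  targets=[0, 0, 0, 0, 0, 0, 0.2, 0, 0, 0, 0.3, 0],
)

```text
t: 33.03
tool_pos: [0.6166, -0.1861, 0.0225]
orientation: [2.075, 2.356, 0.001]
force: [0.0, -1.1, -2.9]
opening: 0.0512
gripper_force: 25.0
```

Run:
```python
from h import *
p=cad(88,-40);mv([p[0],p[1],.022],7.1)
s=read_state();print(s['gripper_force'],s['force'])
```

```text
d [ 0.04 -0.13  0.05] roll 0.2 yaw now 7.3 q6 -0.5 tcp [ 0.6166 -0.1861  0.0225] open 0.0512 t 33.0
24.999848306179047 [ 0.03144401 -1.09575192 -2.87363203]
```

Within 1–2 mm of the floor. Release, opening to 5.9 only (walls are close).

Request:
play_rows(
  targets=[0, 0, 0.1, 0, 0, 0, 0.1, 0, 0, 0, 0.1, 0, 0, 0, 0.1, 0],
  grip=5.9,
)

```text
t: 33.37
tool_pos: [0.6157, -0.1857, 0.0205]
orientation: [2.076, 2.357, 0.0]
force: [0.5, -0.2, -0.0]
opening: 0.059
gripper_force: 0.0
```

Request:
play_rows(
  targets=[0, 0, -2, 0, 0, 0, -5, 0, 0, 0, -9, 0, 0, 0, -13, 0, 0, 0, -17, 0, 0, 0, -17, 0],
)

```text
t: 33.87
tool_pos: [0.62, -0.1874, 0.2016]
orientation: [2.067, 2.347, 0.008]
force: [1.5, -0.5, 2.3]
opening: 0.0588
gripper_force: 0.0
```

Run:
```python
from h import *
mv([.42,.06,.2],50)
```

```text
d [ 27.07 -16.72  -0.26] roll -42.7 yaw now 7.3 q6 -0.5 tcp [ 0.62   -0.1874  0.2016] open 0.0588 t 33.9
```

Request:
play_rows(
  targets=[27, -16.7, 0, -43, 27, -16.7, 0, -43, 27, -16.7, 0, -43, 27, -16.7, 0, -43, 27, -16.7, 0, -43, 27, -16.7, 0, -43, 27, -16.7, 0, -43, 27, -16.7, 0, -43],
  grip=7.0,
)

```text
t: 34.53
tool_pos: [0.4135, 0.0633, 0.19]
orientation: [-1.065, -2.955, -0.001]
force: [-0.4, -0.6, -0.2]
opening: 0.0699
gripper_force: 0.0
```

Run:
```python
from h import *
blob('w10','wrist',(.43,.138),.042,.05,lambda h:(h[...,1]<20)&(h[...,2]>170))
im=cv2.imread('pics/w10.png');d=load('w10');u,v=map(int,w2p(d,[.43,.138,.042]));print(u,v,im[v,u-45:u+46:5].sum(1)//3,im[v-45:v+46:5,u].sum(1)//3)
P=cad(88,-40);blob('s10','side',P,.048,.04,lambda h:(h[...,1]<30)&(h[...,2]>110))
mv([.43,.138,.012],50)
```

```text
w10 px [311. 153.] [291, 133, 41, 42, 1338] world [0.4277 0.1388] bbox mid [0.4281 0.1385] size [42. 42.] ang 23.7
311 155 [117 123 121 123 121 171 174 174 174 173 173 172 172 172 119 122 124 122
 125] [120 123 123 120 125 176 174 174 174 173 172 172 173 160 123 117 126 122
 123]
s10 px [300. 322.] [285, 308, 33, 30, 755] world [ 0.6132 -0.1919] bbox mid [ 0.6136 -0.1909] size [43. 57.] ang 50.5
d [ 3.49  6.74 17.84] roll 0.5 yaw now 50.5 q6 -0.85 tcp [0.4139 0.0637 0.1903] open 0.0697 t 34.6
```

Request:
play_rows(
  targets=[1.9, 3.3, 0, 0, 3.7, 6.6, 1, 0, 3.7, 6.6, 4.5, 0, 3.7, 6.6, 8, 0, 3.7, 6.6, 11.5, 0, 3.7, 6.6, 14, 0, 3.7, 6.6, 16, 0, 3.7, 6.6, 16, 0],
)

```text
t: 35.3
tool_pos: [0.4262, 0.1343, 0.0256]
orientation: [-1.066, -2.949, 0.006]
force: [-0.8, -0.1, 0.0]
opening: 0.0702
gripper_force: 0.0
```

Run:
```python
from h import *
mv([.428,.1385,.012],50)
```

```text
d [0.13 0.44 1.35] roll 0.2 yaw now 50.2 q6 -0.69 tcp [0.4262 0.1343 0.0256] open 0.0702 t 35.3
```

Request:
play_rows(
  targets=[0.1, 0.1, 0.8, 0, 0.1, 0.1, 1.5, 0, 0.1, 0.1, 1.5, 0, 0.1, 0.1, 1.5, 0],
)

```text
t: 35.63
tool_pos: [0.4301, 0.1369, 0.0159]
orientation: [1.068, 2.953, 0.001]
force: [0.2, 0.3, 0.4]
opening: 0.0702
gripper_force: 0.0
```

Request:
play_rows(
  targets=[0, 0, 0, 0, 0, 0, 0, 0, 0, 0, 0, 0, 0, 0, 0, 0, 0, 0, 0, 0, 0, 0, 0, 0],
  grip=4.0,
)

```text
t: 36.13
tool_pos: [0.4298, 0.137, 0.0158]
orientation: [1.067, 2.954, 0.001]
force: [-0.9, -1.4, 6.2]
opening: 0.0511
gripper_force: 25.0
```

Request:
play_rows(
  targets=[0, 0, -2, 0, 0, 0, -6, 0, 0, 0, -10, 0, 0, 0, -14, 0, 0, 0, -17, 0, 0, 0, -17, 0],
)

```text
t: 36.63
tool_pos: [0.433, 0.1377, 0.1927]
orientation: [1.064, 2.946, 0.009]
force: [1.1, 0.6, 0.2]
opening: 0.0517
gripper_force: 25.0
```

Run:
```python
from h import *
p=cad(87,37);print(p);mv([p[0],p[1],.17],7.1)
s=read_state();print(s['gripper_force'],s['force'])
```

```text
[ 0.60475962 -0.10953039]
d [-29.    -8.06   2.4 ] roll 43.2 yaw now 50.3 q6 -0.68 tcp [0.433  0.1377 0.1927] open 0.0517 t 36.6
24.999941289424896 [1.05591119 0.59004476 0.18318717]
```

Request:
play_rows(
  targets=[-3.6, -1, 0, 6, -7.2, -2, 0, 12, -10.9, -3, 0, 18, -14.5, -4, 0, 24, -18, -5, 0, 30, -22, -6, 0, 36, -26, -7, 0, 42, -29, -8, 0, 43],
)

```text
t: 37.3
tool_pos: [0.6021, -0.1125, 0.1837]
orientation: [-2.085, -2.35, 0.001]
force: [0.4, 0.5, -1.6]
opening: 0.0511
gripper_force: 25.0
```

Request:
play_rows(
  targets=[0, 0, 0, 0, 0, 0, 3, 0, 0, 0, 6, 0, 0, 0, 8, 0, 0, 0, 8, 0, 0, 0, 8, 0],
)

```text
t: 37.8
tool_pos: [0.5994, -0.1093, 0.1031]
orientation: [-2.073, -2.355, 0.003]
force: [-0.0, -0.5, -0.7]
opening: 0.0511
gripper_force: 25.0
```

Run:
```python
from h import *
p=cad(87,37);mv([p[0],p[1],.022],7.1)
s=read_state();print(s['gripper_force'],s['force'])
```

```text
d [-0.1   0.56  8.11] roll 0.2 yaw now 7.3 q6 -0.39 tcp [ 0.5994 -0.1093  0.1031] open 0.0511 t 37.8
24.999808073043823 [-0.03481    -0.50015106 -0.7193324 ]
```

Request:
play_rows(
  targets=[0, 0.3, 1, 0, 0, 0.3, 3, 0, 0, 0.3, 5, 0, 0, 0.3, 6.5, 0, 0, 0.3, 7.5, 0, 0, 0.3, 8.1, 0, 0, 0.3, 8.2, 0, 0, 0.3, 8.2, 0],
)

```text
t: 38.47
tool_pos: [0.6048, -0.1097, 0.0239]
orientation: [2.076, 2.357, 0.001]
force: [0.4, -0.0, -2.0]
opening: 0.051
gripper_force: 25.0
```

Request:
play_rows(
  targets=[0, 0, 0.1, 0, 0, 0, 0.1, 0, 0, 0, 0.1, 0],
)

```text
t: 38.72
tool_pos: [0.6049, -0.1098, 0.0231]
orientation: [2.075, 2.357, 0.001]
force: [0.5, -0.4, -1.5]
opening: 0.0513
gripper_force: 25.0
```

Run:
```python
from h import *
p=cad(87,37);mv([p[0],p[1],.022],7.1)
s=read_state();print(s['gripper_force'],s['force'])
```

```text
d [ 0.03 -0.01  0.11] roll 0.2 yaw now 7.3 q6 -0.39 tcp [ 0.6049 -0.1098  0.0231] open 0.0513 t 38.7
24.99977946281433 [ 0.49262735 -0.38013958 -1.49106888]
```

Request:
play_rows(
  targets=[0, 0, 0.1, 0, 0, 0, 0.1, 0, 0, 0, 0.1, 0, 0, 0, 0.1, 0],
  grip=5.9,
)

```text
t: 39.05
tool_pos: [0.6043, -0.1097, 0.0214]
orientation: [2.076, 2.357, 0.0]
force: [-0.1, -0.0, 0.1]
opening: 0.0589
gripper_force: 0.0
```

Request:
play_rows(
  targets=[0, 0, -2, 0, 0, 0, -5, 0, 0, 0, -9, 0, 0, 0, -13, 0, 0, 0, -17, 0, 0, 0, -18, 0],
)

```text
t: 39.55
tool_pos: [0.6075, -0.1105, 0.21]
orientation: [2.07, 2.35, 0.008]
force: [0.9, -0.7, 1.7]
opening: 0.059
gripper_force: 0.0
```

Run:
```python
from h import *
for i,(n,y) in enumerate((('potA',37),('potB',-40))):
    P=cad(87,y);blob(f's11{i}','side',P,.048,.035,lambda h:(h[...,1]<30)&(h[...,2]>110))
mv([.45,.27,.2],-7)
```

```text
s110 px [286. 289.] [273, 275, 30, 30, 685] world [ 0.6017 -0.1178] bbox mid [ 0.6036 -0.1186] size [43. 62.] ang 65.0
s111 px [300. 322.] [286, 308, 32, 30, 752] world [ 0.6135 -0.1915] bbox mid [ 0.6147 -0.1907] size [43. 56.] ang 52.5
s111 px [287. 306.] [282, 301, 10, 10, 52] world [ 0.597  -0.1565] bbox mid [ 0.597  -0.1554] size [ 9. 23.] ang 52.9
d [ 39.7  -10.73   0.4 ] roll 14.3 yaw now 7.3 q6 -0.39 tcp [ 0.6066 -0.1103  0.206 ] open 0.0591 t 39.6
```

Request:
play_rows(
  targets=[31, -8, 0, 13, 31, -8, 0, 13, 31, -8, 0, 13, 31, -8, 0, 13, 31, -8, 0, 13, 31, -8, 0, 13, 31, -8, 0, 13, 31, -8, 0, 13],
  grip=7.4,
)

```text
t: 40.32
tool_pos: [0.4829, 0.1904, 0.199]
orientation: [-2.327, -2.107, 0.004]
force: [-0.2, -0.1, -0.5]
opening: 0.0738
gripper_force: 0.0
```

Request:
play_rows(
  targets=[7.5, -1, 0, 0, 7.5, -1, 0, 0, 7.5, -1, 0, 0, 7.5, -1, 0, 0],
)

```text
t: 40.65
tool_pos: [0.4816, 0.2647, 0.1988]
orientation: [-2.325, -2.111, 0.005]
force: [0.2, 0.1, -0.6]
opening: 0.0741
gripper_force: 0.0
```

Run:
```python
from h import *
blob('w12','wrist',(.476,.363),.055,.05,lambda h:(h[...,0]>100)&(h[...,0]<125)&(h[...,1]>120))
blob('s12','side',(.476,.363),.04,.05,lambda h:(h[...,0]>100)&(h[...,0]<125)&(h[...,1]>120))
blob('c12','scene',(.476,.363),.04,.05,lambda h:(h[...,0]>100)&(h[...,0]<125)&(h[...,1]>120))
im=cv2.imread('pics/w12.png');cv2.imwrite('pics/w12b.png',cv2.resize(im[60:260,150:400],(750,600),interpolation=cv2.INTER_CUBIC))
mv([.476,.362,.024],-6)
```

```text
w12 px [245.  96.] [219, 69, 52, 53, 1882] world [0.4777 0.3657] bbox mid [0.4775 0.3664] size [47. 51.] ang 0.5
s12 px [207. 146.] [196, 137, 23, 17, 291] world [0.4786 0.3798] bbox mid [0.4792 0.3836] size [53. 70.] ang 85.0
s12 px [207. 159.] [196, 152, 23, 14, 229] world [0.4776 0.3159] bbox mid [0.4782 0.3191] size [48. 55.] ang 177.8
c12 px [334. 151.] [324, 141, 23, 20, 311] world [0.4742 0.3636] bbox mid [0.4728 0.3654] size [46. 56.] ang 172.5
c12 px [331. 165.] [322, 158, 22, 12, 109] world [0.5102 0.3406] bbox mid [0.5043 0.3464] size [21. 49.] ang 55.5
d [ 9.87 -1.65 17.57] roll 0.2 yaw now -5.8 q6 0.51 tcp [0.4828 0.2623 0.1998] open 0.074 t 40.8
```

View pics/w12b.png

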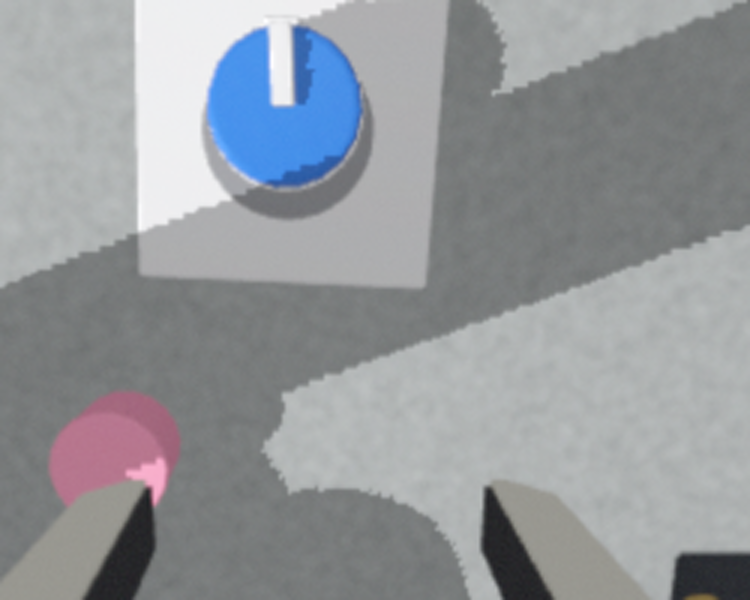

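The dispenser still stands on the circle with its rib towards the window and aligned with the plate. Grasping.

Request:
play_rows(
  targets=[4, -0.7, 0, 0, 8, -1.3, 0, 0, 10, -1.6, 2, 0, 10, -1.6, 6, 0, 10, -1.6, 10, 0, 10, -1.6, 13, 0, 10, -1.6, 15.5, 0, 10, -1.6, 15.5, 0],
)

```text
t: 41.47
tool_pos: [0.4735, 0.3603, 0.039]
orientation: [-2.331, -2.104, 0.017]
force: [-0.6, -0.7, -0.5]
opening: 0.0743
gripper_force: 0.0
```

Request:
play_rows(
  targets=[0, 0, 0.8, 0, 0, 0, 1.8, 0, 0, 0, 1.8, 0, 0, 0, 1.8, 0],
)

```text
t: 41.8
tool_pos: [0.478, 0.3646, 0.0292]
orientation: [2.33, 2.107, 0.002]
force: [0.4, -0.1, -0.1]
opening: 0.074
gripper_force: 0.0
```

Request:
play_rows(
  targets=[0, 0, 0, 0, 0, 0, 0, 0, 0, 0, 0, 0, 0, 0, 0, 0, 0, 0, 0, 0],
  grip=5.0,
)

```text
t: 42.22
tool_pos: [0.478, 0.3649, 0.0293]
orientation: [2.329, 2.107, 0.003]
force: [-1.1, -0.7, 6.0]
opening: 0.0594
gripper_force: 25.0
```

Request:
play_rows(
  targets=[0, 0, -2, 0, 0, 0, -6, 0, 0, 0, -10, 0, 0, 0, -14, 0, 0, 0, -17, 0, 0, 0, -17, 0],
)

```text
t: 42.72
tool_pos: [0.4804, 0.3667, 0.2069]
orientation: [2.328, 2.106, 0.019]
force: [0.8, 0.6, -1.4]
opening: 0.0595
gripper_force: 25.0
```

Run:
```python
from h import *
p=cad(-86,0);print(p);mv([p[0],p[1],.17],7.1)
s=read_state();print(s['gripper_force'],s['force'])
```

```text
[ 0.43765945 -0.16762973]
d [-53.62   1.05   3.29] roll -12.8 yaw now -5.7 q6 0.67 tcp [0.4804 0.3667 0.2069] open 0.0595 t 42.7
24.998801350593567 [ 0.81037635  0.56231784 -1.41742582]
```

Request:
play_rows(
  targets=[-3.8, 0, 0, 0, -7.6, 0.1, 0, 0, -11.4, 0.2, 0, 0, -15.2, 0.2, 0, 0, -19, 0.3, 0, 0, -23, 0.4, 0, 0, -26.8, 0.5, 0, 0, -26.8, 0.5, 0, 0],
)

```text
t: 43.38
tool_pos: [0.4544, 0.0916, 0.1968]
orientation: [2.334, 2.101, -0.005]
force: [-0.6, -0.5, -2.0]
opening: 0.059
gripper_force: 25.0
```

Request:
play_rows(
  targets=[-3.8, 0, 0, -2, -7.6, 0.1, 0, -4, -11.4, 0.2, 0, -6, -15.2, 0.2, 0, -8, -19, 0.3, 0, -10, -23, 0.4, 0, -12, -26.5, 0.5, 0, -13, -26.5, 0.5, 0, -13],
)

```text
t: 44.05
tool_pos: [0.4326, -0.172, 0.1971]
orientation: [2.08, 2.354, -0.004]
force: [0.5, -0.3, -2.0]
opening: 0.059
gripper_force: 25.0
```

Run:
```python
from h import *
p=cad(-86,0);mv([p[0],p[1],.0325],7.1)
s=read_state();print(s['gripper_force'],s['force'])
```

```text
d [ 0.39  0.59 16.45] roll -0.0 yaw now 7.1 q6 -0.61 tcp [ 0.4326 -0.172   0.1971] open 0.059 t 44.0
24.997661411762238 [ 0.51453326 -0.31168195 -1.9862745 ]
```

Request:
play_rows(
  targets=[0.3, 0.5, 0, 0, 0.3, 0.5, 3, 0, 0.3, 0.5, 6, 0, 0.3, 0.5, 9, 0, 0.3, 0.5, 11, 0, 0.3, 0.5, 13, 0, 0.3, 0.5, 13, 0, 0.3, 0.5, 13, 0],
)

```text
t: 44.72
tool_pos: [0.4375, -0.1611, 0.0668]
orientation: [-2.072, -2.356, 0.001]
force: [-0.6, -1.2, -1.9]
opening: 0.0597
gripper_force: 25.0
```

Run:
```python
from h import *
p=cad(-86,0);mv([p[0],p[1],.0325],7.1)
s=read_state();print(s['gripper_force'],s['force'])
```

```text
d [-0.66 -0.06  3.43] roll 0.3 yaw now 7.3 q6 -0.59 tcp [ 0.4375 -0.1611  0.0668] open 0.0597 t 44.7
24.998811185359955 [-0.58896404 -1.18128908 -1.85745369]
```

Request:
play_rows(
  targets=[-0.3, 0, 1, 0, -0.4, 0, 2, 0, -0.4, 0, 2.8, 0, -0.4, 0, 3.3, 0, -0.4, 0, 3.5, 0, -0.4, 0, 3.5, 0],
)

```text
t: 45.22
tool_pos: [0.4385, -0.167, 0.0325]
orientation: [-2.076, -2.356, 0.0]
force: [-0.6, -0.2, -0.4]
opening: 0.0593
gripper_force: 25.0
```

Request:
play_rows(
  targets=[0, 0, 0, 0, 0, 0, 0.1, 0, 0, 0, 0.1, 0],
)

```text
t: 45.47
tool_pos: [0.4393, -0.1674, 0.0325]
orientation: [2.076, 2.357, 0.0]
force: [0.1, 0.6, -1.1]
opening: 0.0594
gripper_force: 25.0
```

Request:
play_rows(
  targets=[0, 0, 0, 0, 0, 0, 0, 0, 0, 0, 0, 0, 0, 0, 0, 0],
  grip=6.7,
)

```text
t: 45.8
tool_pos: [0.4393, -0.1674, 0.0325]
orientation: [2.076, 2.357, 0.0]
force: [0.2, 0.3, 0.0]
opening: 0.0667
gripper_force: 0.0
```

Request:
play_rows(
  targets=[0, 0, -2, 0, 0, 0, -5, 0, 0, 0, -9, 0, 0, 0, -13, 0, 0, 0, -17, 0, 0, 0, -20, 0, 0, 0, -20, 0],
)

```text
t: 46.38
tool_pos: [0.4422, -0.1688, 0.2404]
orientation: [2.068, 2.349, 0.005]
force: [0.5, -0.5, 0.8]
opening: 0.0669
gripper_force: 0.0
```

Run:
```python
from h import *
mv([.5502,-.28,.25],97.2,-1)
mv([.5502,-.28,.25],97.2,0)
si,d=snap('side','s13');cv2.imwrite('pics/s13b.png',cv2.resize(si[150:384,100:400,::-1],(769,600),interpolation=cv2.INTER_CUBIC))
```

```text
d [-12.4    9.31  -0.78] roll -89.9 yaw now 7.3 q6 -0.6 tcp [ 0.4422 -0.1688  0.2404] open 0.0669 t 46.4
d [-12.4    9.31  -0.78] roll 90.1 yaw now 7.3 q6 -0.6 tcp [ 0.4422 -0.1688  0.2404] open 0.0669 t 46.4
```

View pics/s13b.png

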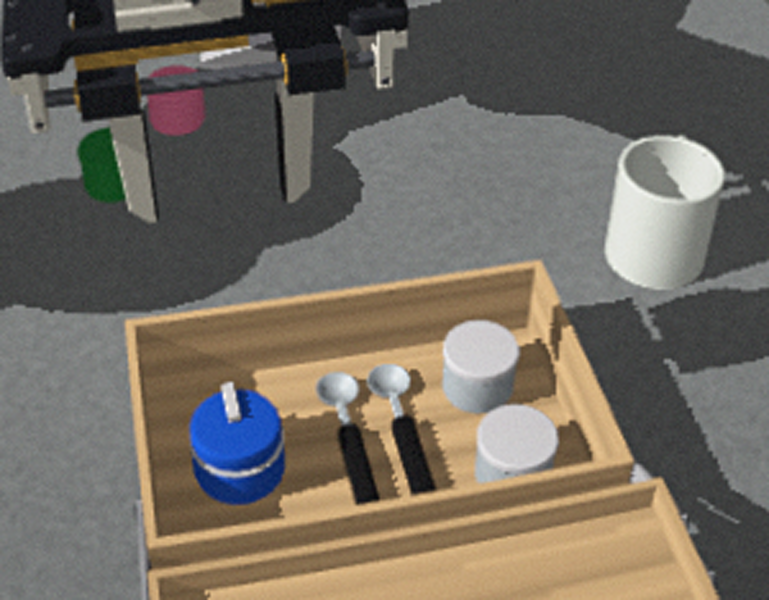

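Everything is upright and packed: the dispenser at (237,445), two spoons, and two pots. Now close the tray.

Request:
play_rows(
  targets=[-12, 9, 0, 45, -12, 9, 0, 45, -12, 9, 0, 45, -12, 9, 0, 45, -12, 9, 0, 45, -12, 9, 0, 45, -12, 9, 0, 45, -12, 9, 0, 45],
  grip=4.5,
)

```text
t: 47.1
tool_pos: [0.5428, -0.2746, 0.2297]
orientation: [-2.819, -1.38, 0.003]
force: [-0.1, -0.2, -0.0]
opening: 0.0452
gripper_force: 0.0
```

Run:
```python
from h import *
mv([.5502,-.371,.22],97.2,0)
```

```text
d [-7.16  6.51  0.95] roll 44.9 yaw now -37.9 q6 0.11 tcp [ 0.5428 -0.2746  0.2297] open 0.0452 t 47.1
```

Request:
play_rows(
  targets=[-7.2, 6.5, 0, 45, -7.2, 6.5, 0, 45, -7.2, 6.5, 0, 45, -7.2, 6.5, 0, 45, -7.2, 6.5, 0, 45, -7.2, 6.5, 0, 45, -7.2, 6.5, 0, 45, -7.2, 6.5, 0, 45],
)

```text
t: 47.77
tool_pos: [0.5503, -0.3713, 0.2308]
orientation: [-3.134, -0.199, 0.002]
force: [0.6, 0.9, -0.0]
opening: 0.0448
gripper_force: 0.0
```

Run:
```python
from h import *
blob('w14','wrist',(.5502,-.371),.125,.06,lambda h:(h[...,1]<40)&(h[...,2]>60))
mv([.5502,-.371,.1097],97.2,0)
```

```text
w14 px [256. 189.] [251, 133, 12, 116, 1214] world [ 0.5509 -0.3687] bbox mid [ 0.5464 -0.369 ] size [ 12. 118.] ang 7.0
w14 px [298. 226.] [292, 220, 15, 15, 132] world [ 0.5161 -0.4193] bbox mid [ 0.5145 -0.4198] size [13. 15.] ang 14.9
w14 px [215. 224.] [210, 220, 11, 12, 74] world [ 0.5065 -0.3294] bbox mid [ 0.5054 -0.3287] size [ 9. 11.] ang 10.6
d [ 0.000e+00 -1.000e-02  1.213e+01] roll 0.2 yaw now -82.6 q6 0.77 tcp [ 0.5503 -0.3713  0.231 ] open 0.0451 t 47.8
```

Bar is confirmed under the gripper. Descend and grip.

Request:
play_rows(
  targets=[0, 0, 3, 0, 0, 0, 6, 0, 0, 0, 8.5, 0, 0, 0, 10.5, 0, 0, 0, 12, 0, 0, 0, 12, 0, 0, 0, 12, 0],
)

```text
t: 48.4
tool_pos: [0.5499, -0.3708, 0.1108]
orientation: [-3.133, -0.202, 0.003]
force: [-0.7, 0.4, -0.1]
opening: 0.0448
gripper_force: 0.0
```

Request:
play_rows(
  targets=[0, 0, 0, 0, 0, 0, 0, 0, 0, 0, 0, 0, 0, 0, 0, 0, 0, 0, 0, 0, 0, 0, 0, 0, 0, 0, 0, 0],
  grip=0.6,
)

```text
t: 48.98
tool_pos: [0.551, -0.3717, 0.1127]
orientation: [3.135, 0.199, 0.001]
force: [-0.3, 0.3, 3.5]
opening: 0.0112
gripper_force: 25.0
```

Run:
```python
from h import *
s=read_state();print(s['opening'],s['gripper_force'],s['force'],s['tool_pos'])
a=np.linspace(2.2,0,25)
y=-12*np.cos(.46+a);z=-12*np.sin(.46+a)
for k in range(3):
    print([round(float(v),1) for i in range(1,9) for v in(0,y[8*k+i]-y[8*k],z[8*k+i]-z[8*k],0)])
```

```text
0.011167840307349183 25.000682473182678 [-0.30082604  0.33394793  3.5038932 ] [ 0.55100147 -0.37171414  0.11271644]
[0.0, -0.6, -1.0, 0.0, 0.0, -1.2, -1.8, 0.0, 0.0, -1.9, -2.7, 0.0, 0.0, -2.7, -3.4, 0.0, 0.0, -3.6, -4.1, 0.0, 0.0, -4.5, -4.7, 0.0, 0.0, -5.4, -5.3, 0.0, 0.0, -6.5, -5.7, 0.0]
[0.0, -1.0, -0.3, 0.0, 0.0, -2.1, -0.6, 0.0, 0.0, -3.2, -0.7, 0.0, 0.0, -4.3, -0.8, 0.0, 0.0, -5.4, -0.7, 0.0, 0.0, -6.5, -0.5, 0.0, 0.0, -7.6, -0.3, 0.0, 0.0, -8.6, 0.1, 0.0]
[0.0, -1.0, 0.5, 0.0, 0.0, -2.0, 1.0, 0.0, 0.0, -2.9, 1.6, 0.0, 0.0, -3.7, 2.3, 0.0, 0.0, -4.5, 3.1, 0.0, 0.0, -5.2, 4.0, 0.0, 0.0, -5.8, 4.9, 0.0, 0.0, -6.3, 5.8, 0.0]
```

Request:
play_rows(
  targets=[0, -0.6, -1.0, 0, 0, -1.2, -1.8, 0, 0, -1.9, -2.7, 0, 0, -2.7, -3.4, 0, 0, -3.6, -4.1, 0, 0, -4.5, -4.7, 0, 0, -5.4, -5.3, 0, 0, -6.5, -5.7, 0],
)

```text
t: 49.65
tool_pos: [0.5432, -0.3087, 0.171]
orientation: [3.132, 0.197, 0.004]
force: [0.5, -6.8, 4.7]
opening: 0.0112
gripper_force: 25.0
```

Request:
play_rows(
  targets=[0, -1.0, -0.3, 0, 0, -2.1, -0.6, 0, 0, -3.2, -0.7, 0, 0, -4.3, -0.8, 0, 0, -5.4, -0.7, 0, 0, -6.5, -0.5, 0, 0, -7.6, -0.3, 0, 0, -8.6, 0.1, 0],
)

```text
t: 50.32
tool_pos: [0.5324, -0.2212, 0.1707]
orientation: [3.134, 0.199, 0.004]
force: [-4.6, 5.4, 15.3]
opening: 0.0112
gripper_force: 25.0
```

Request:
play_rows(
  targets=[0, -1.0, 0.5, 0, 0, -2.0, 1.0, 0, 0, -2.9, 1.6, 0, 0, -3.7, 2.3, 0, 0, -4.5, 3.1, 0, 0, -5.2, 4.0, 0, 0, -5.8, 4.9, 0, 0, -6.3, 5.8, 0],
)

```text
t: 50.98
tool_pos: [0.5245, -0.1579, 0.1108]
orientation: [-3.135, -0.2, -0.003]
force: [-4.1, -15.6, 41.9]
opening: 0.0108
gripper_force: 25.0
```

Request:
play_rows(
  targets=[0, 0, 0, 0, 0, 0, 0, 0, 0, 0, 0, 0, 0, 0, 0, 0],
)

```text
t: 51.32
tool_pos: [0.5247, -0.1583, 0.1107]
orientation: [-3.134, -0.2, -0.004]
force: [4.8, 3.4, 1.3]
opening: 0.0109
gripper_force: 25.0
```

Run:
```python
from h import *
s=read_state();print(s['opening'],s['gripper_force'],s['force'],s['tool_pos'])
mv([.5237,-.1583,.1100])
```

```text
0.01093996350440642 24.984601736068726 [4.84169644 3.43898386 1.34848016] [ 0.52472606 -0.15828077  0.11066063]
d [-0.1  -0.01  0.07] roll 0 yaw now -82.7 q6 1.06 tcp [ 0.5247 -0.1583  0.1107] open 0.0109 t 51.3
```

Request:
play_rows(
  targets=[0, 0, 0, 0, 0, 0, 0, 0, 0, 0, 0, 0, 0, 0, 0, 0, 0, 0, 0, 0],
  grip=4.5,
)

```text
t: 51.73
tool_pos: [0.5233, -0.1593, 0.1098]
orientation: [-3.135, -0.199, 0.001]
force: [-1.0, 0.2, -0.6]
opening: 0.0403
gripper_force: 0.0
```

Request:
play_rows(
  targets=[0, 0, -2, 0, 0, 0, -5, 0, 0, 0, -9, 0, 0, 0, -13, 0, 0, 0, -17, 0, 0, 0, -20, 0, 0, 0, -20, 0, 0, 0, -20, 0],
)

```text
t: 52.4
tool_pos: [0.5248, -0.1599, 0.3129]
orientation: [3.133, 0.198, 0.007]
force: [0.2, 0.4, -0.7]
opening: 0.045
gripper_force: 0.0
```

Run:
```python
from h import *
si,d=snap('side','s15')
a=cv2.imread('pics/side0.png')[230:384,130:360]
cv2.imwrite('pics/s15b.png',cv2.vconcat([cv2.resize(a,(448,300)),cv2.resize(si[230:384,130:360,::-1],(448,300))]))
```

```text
(no output)
```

View pics/s15b.png

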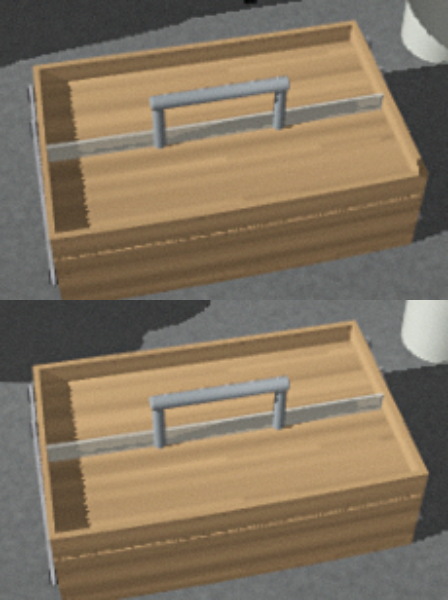

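The tray sits exactly as it did at the start (bar at the same pixels), so I hand in.

```bash
python3 -c "
from plant import workorder
print(workorder.close_job())"
```

```text
the job is handed in; nothing more can be done
None
```

The job is handed in, with no verdict returned: the dispenser was scanned with its tag facing the window, the tray was opened, the dispenser, both spoons and both steel pots were packed inside, and the tray is closed again (the last picture matches its starting position).

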